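# Press the medallion studs home and lay the tools on the board

### The arm

A 6-joint arm with a two-finger parallel gripper is mounted at the origin on the work surface. World frame = base frame: x ahead of the robot, y to its left, z up, the work surface at z = 0. Lengths are in m, angles in rad, forces in N, time in s.
With the tool pointing down it reaches from about 0.375 to 0.9 m from the base axis. Payload 3.1 kg.
Tool frame: the origin (TCP) lies at the very end of the fingers, on their centre line; the grasp point (between the pads) lies 19 mm behind it (grip_depth is the distance from the TCP to the grasp point, in m); z points along the fingers, y is the line along which they close (so a half turn about z gives the same grasp; the last joint's range is limited). The gripper opens to 85 mm and grips with 20 to 120 N. Pads are 22 mm wide; open, the fingers measure 114 mm over their backs; the gripper's body (76 mm by 85 mm) begins 54 mm behind the grasp point. The pads swing forward as they close: fully open they stand 13 mm farther back than shut.
Start: joints at [1.046, 0.527, 1.433, -0, 1.181, -0.178], TCP at [0.212, 0.588, 0.231] pointing down, gripper open.
Joint ranges: [-3.08, 3.08], [-0.75, 2.2], [0.22, 2.44], [-1.43, 4.57], [0, 2.65], [-2.85, 2.85]. Speed limits (rad/s): [2.79, 2.79, 3.14, 3.14, 3.14, 3.14].

### API

Orientations are given as a unit quaternion [x, y, z, w].
In Python, from station import * gives the robot as it stands.
- The arm moves only by the tool apply_moves, never from a script. Its argument "plan" is a list of rows, each a list of 7 numbers: the shift along the tool's x, y, z in m, then the turn, a rotation vector about the tool's x, y, z in rad, then the gripper command: -1 is fully open, 1 is shut, values between are in proportion. In form: [[dx, dy, dz, wx, wy, wz, jaw], ...]. A call has 1 to 8 rows; each row shifts and turns the commanded pose from where the row before left it, along the tool's axes as they then stand; what a row does not reach is not made up. A row lasts 1/8 s, in which the tool goes at most 62.5 mm and 10.7 degrees, less where a joint would pass 70% of its speed; a pose out of reach is approached as far as the arm can. A call is refused whole if a number of a shift passes 0.0625 or a number of a turn 0.188, either way. A call with a gripper value outside its range is refused whole. The fingers move at their own pace and stop on an object; "force" is the grip in N (left out, the last holds). Time passes only in rows, so rows that do not move let the fingers close. It gives the time, the measured TCP pose, the force, the opening and the grip force at its end, in the units of the state.
- sense(): the state, without advancing time (a new reading comes with each control period).
- snapshot(name): name is "side" or "top"; returns the picture (480x640x3 uint8, red, green, blue); there is no depth.
- calibration(name): a dict with "camera_matrix" (3x3 intrinsics, pixels), "R" (3x3) and "t" (3): a world point X has camera coordinates R X + t. Camera axes: x right, y down, z forward; pixel columns grow to the right and rows downward; lengths in m; the calibration is good to about 2 mm. A picture is of the moment at which its call begins. calibration takes no time and is no camera call.
- sign_off(): hands the job in; it is judged then, once.
The state is a dict: "t": time; "q": joint angles; "qd": joint speeds; "tau": joint torques, N m; "tcp_pos": TCP position; "tool_rot": TCP orientation; "force": force on the tool from outside, world axes, zero at the start; "ft_torque": the same for the moment, N m; "finger_gap": opening from 0.0 (shut) to 1.0 (fully open); "gripper_force": force on a finger pad.
Only numpy, scipy, OpenCV 4.12 (cv2) and the standard library are available. Lean on these libraries where they do the work, as an engineer would, in place of code of your own. Each camera call takes 0.05 s, during which the arm holds its last target. There are 200 camera calls.

### The job

Pick up the stylus and with its ball tip, not with the fingers, press all three gold studs of every studded medallion fully in (the plain medallions at the left end of the table are finished). Then lay the stylus, and also every glue spatula (those at any time), flat on the wooden tool board, side by side and straight along it, wholly on the board, with all working ends towards the dark rail. Leave the bowl, the cup and the stack of discs alone.

Things in the scene. Friction and masses are not known exactly. Their poses are not given: they have to be found in the camera images.
- medal_a: loose round medallion lying on the table: gold cast frame with a red face, 90 mm across (flowers bulge to 54 mm from the centre on its +y rim), 12 mm thick, 0.35 kg; origin at the centre of its underside, z up; its three studs, flat-topped gold buttons 16 mm across, stand on the red face 22 mm from the centre, 120 degrees apart, the first on the +x axis. May be absent.
- stud_a1 (a joint): how far the stud at (22, 0) mm in the x, y of medal_a has been pushed in, m: 0 standing proud (its top 8 mm above the red face, 20 mm above the table), 0.006 fully in (2 mm above the face). It slides straight down with about 2.5 N of friction and stays where it is left.
- stud_a2 (a joint): how far the stud at (-11, 19) mm in the x, y of medal_a has been pushed in, m: 0 standing proud (its top 8 mm above the red face, 20 mm above the table), 0.006 fully in (2 mm above the face). It slides straight down with about 2.5 N of friction and stays where it is left.
- stud_a3 (a joint): how far the stud at (-11, -19) mm in the x, y of medal_a has been pushed in, m: 0 standing proud (its top 8 mm above the red face, 20 mm above the table), 0.006 fully in (2 mm above the face). It slides straight down with about 2.5 N of friction and stays where it is left.
- medal_b: loose round medallion lying on the table: gold cast frame with a red face, 90 mm across (flowers bulge to 54 mm from the centre on its +y rim), 12 mm thick, 0.35 kg; origin at the centre of its underside, z up; its three studs, flat-topped gold buttons 16 mm across, stand on the red face 22 mm from the centre, 120 degrees apart, the first on the +x axis. May be absent.
- stud_b1 (a joint): how far the stud at (22, 0) mm in the x, y of medal_b has been pushed in, m: 0 standing proud (its top 8 mm above the red face, 20 mm above the table), 0.006 fully in (2 mm above the face). It slides straight down with about 2.5 N of friction and stays where it is left.
- stud_b2 (a joint): how far the stud at (-11, 19) mm in the x, y of medal_b has been pushed in, m: 0 standing proud (its top 8 mm above the red face, 20 mm above the table), 0.006 fully in (2 mm above the face). It slides straight down with about 2.5 N of friction and stays where it is left.
- stud_b3 (a joint): how far the stud at (-11, -19) mm in the x, y of medal_b has been pushed in, m: 0 standing proud (its top 8 mm above the red face, 20 mm above the table), 0.006 fully in (2 mm above the face). It slides straight down with about 2.5 N of friction and stays where it is left.
- medal_c: loose round medallion lying on the table: gold cast frame with a red face, 90 mm across (flowers bulge to 54 mm from the centre on its +y rim), 12 mm thick, 0.35 kg; origin at the centre of its underside, z up; its three studs, flat-topped gold buttons 16 mm across, stand on the red face 22 mm from the centre, 120 degrees apart, the first on the +x axis. May be absent.
- stud_c1 (a joint): how far the stud at (22, 0) mm in the x, y of medal_c has been pushed in, m: 0 standing proud (its top 8 mm above the red face, 20 mm above the table), 0.006 fully in (2 mm above the face). It slides straight down with about 2.5 N of friction and stays where it is left.
- stud_c2 (a joint): how far the stud at (-11, 19) mm in the x, y of medal_c has been pushed in, m: 0 standing proud (its top 8 mm above the red face, 20 mm above the table), 0.006 fully in (2 mm above the face). It slides straight down with about 2.5 N of friction and stays where it is left.
- stud_c3 (a joint): how far the stud at (-11, -19) mm in the x, y of medal_c has been pushed in, m: 0 standing proud (its top 8 mm above the red face, 20 mm above the table), 0.006 fully in (2 mm above the face). It slides straight down with about 2.5 N of friction and stays where it is left.
- stylus: pressing stylus lying on the table, 150 mm long, 60 g: square black handle 14 x 14 mm from x = -70 to +30 mm, then a thin steel rod (6 mm) ending in an 8 mm ball; origin under it on the underside of the handle, 20 mm ahead of the handle's middle; x points along it towards the ball, z up. The rod and ball lie on the handle's axis, 7 mm above its underside.
- spatula_a: glue spatula lying on the table, 150 mm long, 50 g: square wooden handle 14 x 14 mm from x = -75 to +20 mm, then a flat steel blade 22 mm wide, 3 mm thick; origin on the underside, at mid length; x points along it towards the blade, z up. May be absent.
- spatula_b: glue spatula lying on the table, 150 mm long, 50 g: square wooden handle 14 x 14 mm from x = -75 to +20 mm, then a flat steel blade 22 mm wide, 3 mm thick; origin on the underside, at mid length; x points along it towards the blade, z up. May be absent.
- spatula_c: glue spatula lying on the table, 150 mm long, 50 g: square wooden handle 14 x 14 mm from x = -75 to +20 mm, then a flat steel blade 22 mm wide, 3 mm thick; origin on the underside, at mid length; x points along it towards the blade, z up. May be absent.
- stylus_tip (a point): working end of the stylus (centre of the ball), on its long axis, 76 mm ahead of its origin along x and 7 mm above its underside
- spatula_a_tip (a point): working end of the spatula_a (end of the blade), on its long axis, 76 mm ahead of its origin along x and 7 mm above its underside
- spatula_b_tip (a point): working end of the spatula_b (end of the blade), on its long axis, 76 mm ahead of its origin along x and 7 mm above its underside
- spatula_c_tip (a point): working end of the spatula_c (end of the blade), on its long axis, 76 mm ahead of its origin along x and 7 mm above its underside
- board: fixed wooden tool board 240 mm (x) by 240 mm (y), 8 mm thick, its top free except for a dark raised rail 10 mm wide and 18 mm high along its -x edge (the edge nearer the robot); origin at the centre of its underside, z up
- bowl: bystander: white bowl 110 mm wide, 55 mm high, beyond the work; origin under its centre
- cup: bystander: clear plastic cup 72 mm wide, 100 mm high, beyond the work; origin under its centre
- discs: bystander: stack of red discs in one piece, 80 mm across, 35 mm high, left of the work; origin under its centre

How it is judged:
By the outcome, as a careful person would: the job done as asked, in the order asked, and still so for the second after the job is handed in, with the robot touching nothing.
Of medal_a, medal_b, medal_c only 2 to 3 are there at a start; the rules pass over those that are not, and their reading is None.
Of spatula_a, spatula_b, spatula_c only 2 to 3 are there at a start; the rules pass over those that are not, and their reading is None.
At some moment in a run one of stylus, spatula_a, spatula_b, spatula_c, medal_a, medal_b, medal_c may be knocked a few centimetres aside while the robot is not near it.
It also fails if it takes over 210 s, if anything falls off the work surface, if the arm or the gripper's body presses on something with over 40 N, if the wrist force passes 120 N, or if a joint passes its speed limit or range.

## Working session

There is one attempt and no reset: what is moved stays moved. The work goes in short steps, Python scripts to look and compute and a tool call to move; the robot and the scene stay as the last step left them, time stands still between calls to the robot, and variables do not carry over. Pictures are saved under pics/ and viewed, at most 14 in all, crops included, and the job is handed in when it is done.

Besides the shell and the picture viewer there is one more tool, called after ">>>" as name([rows], argument=value, ...), one row to a line, values as JSON. apply_moves: Moves the arm, as the interface text tells. Its arguments: {"type":"object","properties":{"plan":{"type":"array"},"force":{"type":"number"}},"required":["plan"]}

```bash
ls; mkdir -p pics; python3 - <<'E'
from station import *
import cv2
s=sense();print({k:s[k] for k in('t','tcp_pos','tool_rot','finger_gap','force')})
for n in('top','side'):
    cv2.imwrite(f'pics/{n}0.png',snapshot(n)[:,:,::-1]);c=calibration(n);print(n,c)
E
```

```text
pics
{'t': 0.0, 'tcp_pos': array([0.2114443 , 0.58739688, 0.2303294 ]), 'tool_rot': array([ 1.72026466e-01,  9.85091738e-01, -1.01144603e-03, -3.74608843e-04]), 'finger_gap': 1.0026310360608528, 'force': array([-0.30507091,  0.08422376, -0.02068293])}
top {'camera_matrix': array([[489.70777873,   0.        , 315.78604749],
       [  0.        , 489.70777873, 247.45888624],
       [  0.        ,   0.        ,   1.        ]]), 'R': array([[-0.01360791, -0.99981687,  0.01345565],
       [-0.99127957,  0.0117253 , -0.1312529 ],
       [ 0.13107109, -0.01512439, -0.9912576 ]]), 't': array([0.11543112, 0.57675619, 0.99924364])}
side {'camera_matrix': array([[459.33433879,   0.        , 323.69616341],
       [  0.        , 459.33433879, 247.4577088 ],
       [  0.        ,   0.        ,   1.        ]]), 'R': array([[ 0.94880476, -0.31552644,  0.01458065],
       [-0.16645283, -0.53869745, -0.82589256],
       [ 0.26844549,  0.7811838 , -0.56363897]]), 't': array([-0.51692619,  0.18133383,  0.8707261 ])}
```

View pics/top0.png

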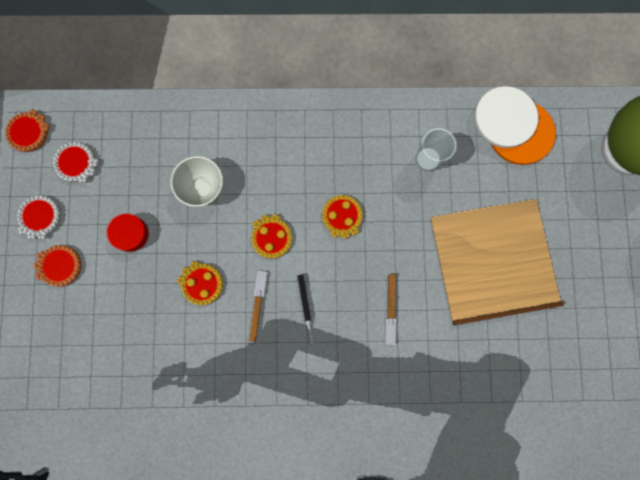

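View pics/side0.png

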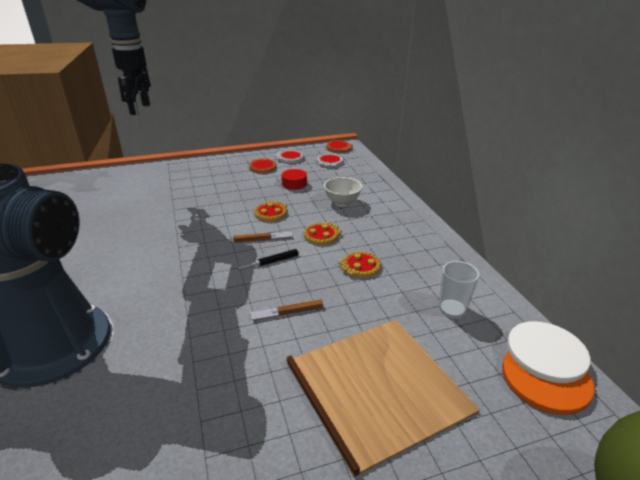

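The top picture shows three studded medallions at about (201,284), (272,237) and (343,216). One spatula is at (258,306) with its blade up in the image, away from the robot. The other is at (391,310) with its blade towards the robot, and the stylus is at (305,308) with its ball towards the robot. The board is at (497,262) with its rail on the lower edge. The side view agrees. I'll enlarge this.

```bash
python3 - <<'E'
import cv2
im=cv2.imread('pics/top0.png')
cv2.imwrite('pics/c1.png',cv2.resize(im[195:355,170:400],None,fx=3.4,fy=3.4,interpolation=cv2.INTER_CUBIC))
cv2.imwrite('pics/c2.png',cv2.resize(im[190:340,370:570],None,fx=4,fy=4,interpolation=cv2.INTER_CUBIC))
E
```

```text
(no output)
```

View pics/c1.png

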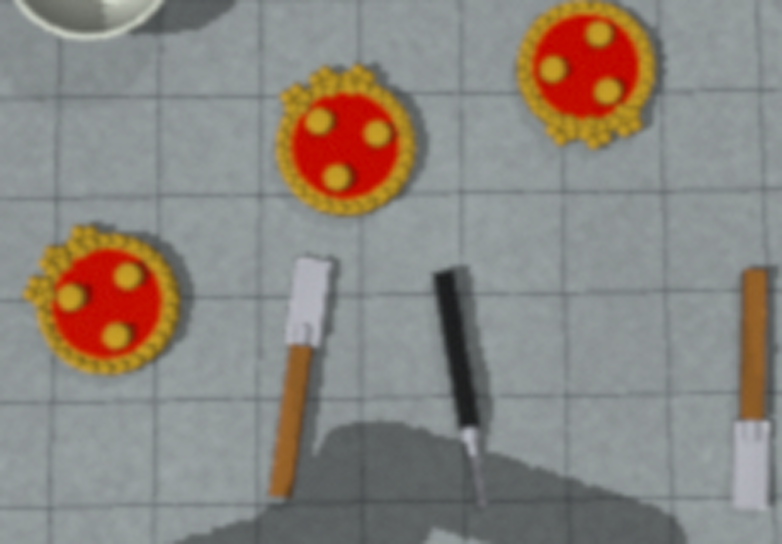

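View pics/c2.png

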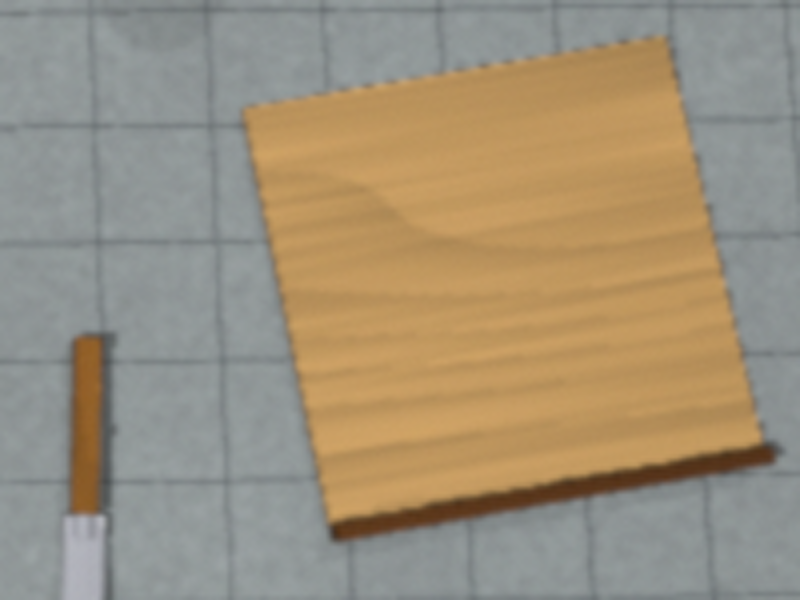

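The crop shows the studs as round gold tops: left medal (71,297), (128,276), (116,336); middle medal (319,122), (377,133), (337,177); right medal (552,70), (599,35), (608,92). The stylus handle runs from (446,271) to (469,428) with its ball at about (483,505). In the second crop the board corners are at (244,108), (666,37), (775,458) and (333,537).

```bash
cat > h.py <<'E'
import numpy as np, cv2
from station import *
from scipy.spatial.transform import Rotation as Ro
from scipy.linalg import logm,expm
def world(u,v,z,n='top'):
    c=calibration(n);K,R,t=(np.array(c[k]) for k in('camera_matrix','R','t'))
    d=R.T@np.linalg.solve(K,[u,v,1]);o=-R.T@t
    return o+d*(z-o[2])/d[2]
def proj(X,n='top'):
    c=calibration(n);p=c['camera_matrix']@(c['R']@np.array(X)+c['t']);return p[:2]/p[2]
def crop(u,v,z,f,ox,oy): return world((u+.5)/f-.5+ox,(v+.5)/f-.5+oy,z)
def studs(im):
    "medals: list of 3 stud tops each, by colour"
    r,g,b=[im[:,:,i].astype(int) for i in range(3)]
    red=((r>120)&(g<60)&(b<60)).astype(np.uint8);out=[]
    for c in cv2.findContours(red,cv2.RETR_EXTERNAL,cv2.CHAIN_APPROX_NONE)[0]:
        if cv2.contourArea(c)<150: continue
        h=np.zeros_like(red);cv2.fillPoly(h,[cv2.convexHull(c)],1)
        gold=((h>0)&(g>75)&(r>110)&(b<110)).astype(np.uint8)
        n,_,st,ce=cv2.connectedComponentsWithStats(gold)
        k=[tuple(ce[i]) for i in range(1,n) if st[i,4]>=12]
        if len(k)>=2: out.append((c.reshape(-1,2).mean(0),k))
    return out
def rows(pos,R,n=None):
    "identical rows taking the tool from where it is to (pos,R)"
    s=sense();A=np.eye(4);A[:3,:3]=Ro.from_quat(s['tool_rot']).as_matrix();A[:3,3]=s['tcp_pos']
    B=np.eye(4);B[:3,:3]=R;B[:3,3]=pos;T=np.linalg.inv(A)@B
    a=np.linalg.norm(Ro.from_matrix(T[:3,:3]).as_rotvec());d=np.linalg.norm(T[:3,3])
    n=n or int(np.ceil(max(d/.056,a/.175,1)))
    S=expm(np.real(logm(T))/n) if a>1e-4 else np.eye(4)
    if a<=1e-4:S[:3,3]=T[:3,3]/n
    print(n,'x',np.round(np.r_[S[:3,3],Ro.from_matrix(S[:3,:3]).as_rotvec()],4).tolist(),f'd={d:.3f} a={a:.3f}')
def down(yaw_y):
    "tool pointing down, its y at this yaw"
    c,s=np.cos(yaw_y),np.sin(yaw_y);z=np.array([0,0,-1.]);y=np.array([c,s,0]);return np.c_[np.cross(y,z),y,z]
E
python3 - <<'E'
from h import *
im=cv2.imread('pics/top0.png')[:,:,::-1]
np.set_printoptions(precision=4,suppress=True)
for m,k in studs(im):
    P=[world(*p,.02) for p in k];print(m,[list(p[:2].round(4)) for p in P],[round(float(np.linalg.norm(P[i]-P[i-1])),4) for i in range(len(P))])
hand={'st':[(446,271),(469,428),(483,505)],'spL':[(281,496),(299,346),(314,257)],'spR':[(754,269),(752,420),(750,508)]}
for n,k in hand.items():
    P=[crop(*p,z,3.4,170,195) for p,z in zip(k,(.014,.014,.008))]
    d=P[1]-P[0];print(n,*P,'len',np.linalg.norm(d),np.linalg.norm(P[2]-P[0]),'yaw',np.degrees(np.arctan2(d[1],d[0])))
for p,z in (((244,108),.008),((666,37),.008),((775,455),.018),((333,530),.018)): print(crop(*p,z,4,370,190))
E
```

```text
[199.6796 283.6699] [[np.float64(0.5226), np.float64(0.34)], [np.float64(0.5094), np.float64(0.3761)], [np.float64(0.485), np.float64(0.347)]] [0.0382, 0.0384, 0.038]
[270.3265 236.5   ] [[np.float64(0.6193), np.float64(0.2206)], [np.float64(0.6114), np.float64(0.1836)], [np.float64(0.5834), np.float64(0.2094)]] [0.0376, 0.0379, 0.0381]
[343.3496 214.    ] [[np.float64(0.6741), np.float64(0.0415)], [np.float64(0.6512), np.float64(0.0716)], [np.float64(0.6361), np.float64(0.036)]] [0.0384, 0.0379, 0.0387]
st [0.5234 0.1407 0.014 ] [0.4251 0.1273 0.014 ] [0.3773 0.1191 0.008 ] len 0.09921397617272645 0.1477562875056514 yaw -172.23381539578332
spL [0.385  0.2442 0.014 ] [0.4774 0.2333 0.014 ] [0.5338 0.2245 0.008 ] len 0.09308169954672688 0.1502344823716711 yaw -6.7610822392636685
spR [ 0.5222 -0.0544  0.014 ] [ 0.4276 -0.0499  0.014 ] [ 0.3731 -0.0478  0.008 ] len 0.094722308515312 0.14938396112398708 yaw 177.29771539816366
[ 0.6475 -0.1462  0.008 ]
[ 0.685  -0.3829  0.008 ]
[ 0.4538 -0.42    0.018 ]
[ 0.4175 -0.1809  0.018 ]
```

Sizes check out: studs are 38 mm apart, the handle is 99 mm and the tools are 148–150 mm long. The board centre is about (0.548,−0.283) with yaw 8.8°. Now I'll move over the stylus.

```bash
python3 - <<'E'
from h import *
rows([.4743,.1340,.10],down(np.radians(98)))
E
```

```text
10 x [-0.0321, -0.042, 0.0131, -0.0002, -0.0001, -0.0485] d=0.540 a=0.485
```

>>> apply_moves([
  [-0.0321,-0.042,0.0131,0,0,-0.0485,0],
  [-0.0321,-0.042,0.0131,0,0,-0.0485,0],
  [-0.0321,-0.042,0.0131,0,0,-0.0485,0],
  [-0.0321,-0.042,0.0131,0,0,-0.0485,0],
  [-0.0321,-0.042,0.0131,0,0,-0.0485,0],
  [-0.0321,-0.042,0.0131,0,0,-0.0485,0],
  [-0.0321,-0.042,0.0131,0,0,-0.0485,0],
  [-0.0321,-0.042,0.0131,0,0,-0.0485,0],
], force=80)

```text
t: 1.1
tcp_pos: [0.4052, 0.213, 0.126]
tool_rot: [-0.022, 1.0, 0.0, -0.0]
force: [0.9, 0.4, -0.9]
finger_gap: 0.5
gripper_force: 0.0
```

>>> apply_moves([
  [-0.0321,-0.042,0.0131,0,0,-0.0485,0],
  [-0.0321,-0.042,0.0131,0,0,-0.0485,0],
  [0,0,0,0,0,0,0],
])

```text
t: 1.48
tcp_pos: [0.4774, 0.1323, 0.0994]
tool_rot: [-0.067, 0.998, -0.0, 0.001]
force: [0.4, 0.1, -0.5]
finger_gap: 0.498
gripper_force: 0.0
```

```bash
python3 - <<'E'
from h import *
s=sense();print(s['t'],s['tcp_pos'],s['q'].round(3),s['force'].round(2),s['finger_gap'])
rows([.4743,.1340,.10],down(np.radians(98)))
E
```

```text
1.475 [0.47736389 0.13226309 0.09939943] [ 0.044  0.57   1.872 -0.     0.698 -1.66 ] [ 0.37  0.08 -0.54] 0.49777295696923907
1 x [0.0028, 0.0021, -0.0006, -0.0005, 0.0016, -0.0057] d=0.004 a=0.006
```

```bash
python3 - <<'E'
from h import *
rows([.4842,.1354,.002],down(np.radians(98)),2)
E
```

```text
2 x [-0.0035, 0.0011, 0.0487, -0.0002, 0.0008, -0.0029] d=0.098 a=0.006
```

>>> apply_moves([
  [-0.0035,0.001,0.0325,0,0.0008,-0.003,0],
  [-0.0035,0.001,0.0325,0,0.0008,-0.003,0],
  [0,0,0.0325,0,0,0,0],
  [0,0,0,0,0,0,0],
  [0,0,0,0,0,0,1],
  [0,0,0,0,0,0,1],
  [0,0,0,0,0,0,1],
  [0,0,0,0,0,0,1],
], force=100)

```text
t: 2.48
tcp_pos: [0.4814, 0.1382, 0.0044]
tool_rot: [-0.073, 0.997, 0.0, 0.0]
force: [-1.3, 1.5, 6.9]
finger_gap: 0.127
gripper_force: 98.8
```

>>> apply_moves([
  [0,0,0,0,0,0,1],
  [0,0,0,0,0,0,1],
])

```text
t: 2.72
tcp_pos: [0.4814, 0.1382, 0.0044]
tool_rot: [-0.073, 0.997, 0.0, 0.0]
force: [-1.0, 1.8, 7.3]
finger_gap: 0.127
gripper_force: 98.8
```

>>> apply_moves([
  [0,0,-0.06,0,0,0,1],
  [0,0,-0.06,0,0,0,1],
  [-0.05,0,-0.03,0,0,0,1],
  [-0.05,0,0,0,0,0,1],
  [-0.05,0,0,0,-0.175,0,1],
  [0,0,0,0,-0.175,0,1],
  [0,0,0,0,-0.175,0,1],
  [0,0,0,0,0,0,1],
])

```text
t: 3.72
tcp_pos: [0.6245, 0.1603, 0.1502]
tool_rot: [-0.07, 0.966, 0.02, 0.248]
force: [-0.9, -0.2, -0.1]
finger_gap: 0.127
gripper_force: 98.1
```

```bash
python3 - <<'E'
from h import *
s=sense();print(s['t'],s['tcp_pos'],s['q'].round(3),s['force'].round(2),s['finger_gap'],Ro.from_quat(s['tool_rot']).as_matrix().round(3))
im=snapshot('side');p=proj(s['tcp_pos'],'side').astype(int);print(p)
a=im[max(p[1]-80,0):p[1]+70,max(p[0]-120,0):p[0]+80]
cv2.imwrite('pics/s1.png',cv2.resize(a[:,:,::-1],None,fx=4,fy=4,interpolation=cv2.INTER_CUBIC))
E
```

```text
3.725 [0.62453065 0.1603167  0.15021289] [ 0.057  0.551  1.844  0.189  0.249 -1.831] [-0.85 -0.18 -0.06] 0.12735014626962296 [[-0.867 -0.146  0.477]
 [-0.126  0.989  0.073]
 [-0.482  0.003 -0.876]]
[335 190]
```

View pics/s1.png

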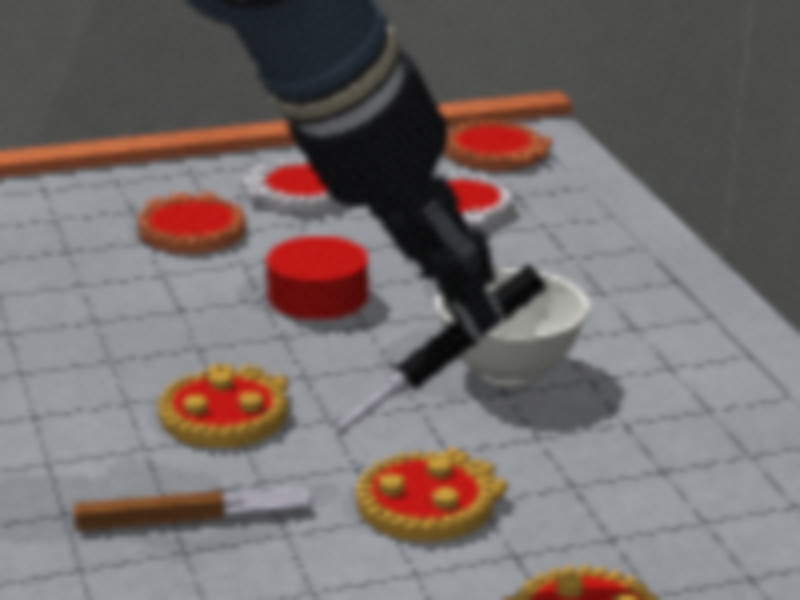

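The side crop shows the stylus held firmly, ball down at about 29°, with the medallions undisturbed. q5 is close to its lower limit, so I'll fit a rough kinematic model to see how much tilt is possible at the studs. The ball position also comes from this view.

```bash
cat > kin.py <<'E'
from h import *
from scipy.optimize import least_squares
D=[([1.046,.527,1.433,0,1.181,-.178],[.2114,.5874,.2303],[0,0,-1]),
([.044,.57,1.872,0,.698,-1.66],[.4774,.1323,.0994],[0,0,-1]),
([.057,.551,1.844,.189,.249,-1.831],[.6245,.1603,.1502],[.477,.073,-.876])]
def fk(p,q,zd):
    a1,d1,L2,L3,e,L5,s=p;a=q[1];b=q[1]+q[2]
    r=a1+L2*np.sin(a)+L3*np.sin(b)+e*np.cos(b);z=d1+L2*np.cos(a)+L3*np.cos(b)-e*np.sin(b)
    c,n=np.cos(q[0]),np.sin(q[0])
    return np.array([c*r-n*s,n*r+c*s,z])+L5*np.array(zd)
f=least_squares(lambda p:np.concatenate([fk(p,q,z)-t for q,t,z in D]+[.01*(p-p0)]),p0:=np.array([0,.35,.4,.4,0,.25,.1]))
P=f.x
def q5(tcp,zd):
    w=np.array(tcp)-P[5]*np.array(zd)
    def g(q):return fk(P,[*q],np.zeros(3))-w
    q=least_squares(g,[np.arctan2(w[1],w[0])-.15,.5,1.8]).x
    # forearm direction vs tool direction
    b=q[1]+q[2];fd=np.array([np.cos(q[0])*np.sin(b),np.sin(q[0])*np.sin(b),np.cos(b)])
    return q,np.arccos(np.clip(fd@zd,-1,1)),np.linalg.norm(g(q))
E
python3 - <<'E'
from kin import *
np.set_printoptions(precision=3,suppress=True)
print(P,f.cost)
for q,t,z in D:print(q5(t,np.array(z)))
E
```

```text
[0.054 0.351 0.482 0.387 0.105 0.293 0.111] 1.5562891824048724e-06
(array([1.046, 0.527, 1.433]), np.float64(1.1815039285117475), np.float64(4.876237296852792e-13))
(array([0.044, 0.571, 1.872]), np.float64(0.698349158090049), np.float64(1.1360025479438188e-09))
(array([0.057, 0.549, 1.844]), np.float64(0.250029969732261), np.float64(7.526804901337473e-11))
```

```bash
python3 - <<'E'
from kin import *
S=[(.485,.347),(.5226,.34),(.583,.209),(.619,.22),(.636,.036),(.674,.0415)]
for th in (20,25,30,-30,-45):
  for yaw in (188,198,208):
    o=[]
    for b in S:
        if th<0: ph=np.radians(yaw-180)
        else: ph=np.radians(yaw)
        t=np.radians(abs(th));h=np.array([np.cos(ph),np.sin(ph),0]);u=np.array([0,0,1.])
        d=h*np.cos(t)-u*np.sin(t);z=-h*np.sin(t)-u*np.cos(t)
        tcp=np.array([*b,.018])-.106*d+.005*z
        q,a,e=q5(tcp,z);o.append((round(float(a),2),round(float(q[2]),2),round(float(e),3)))
    print(th,yaw,o)
E
```

```text
20 188 [(0.41, 1.59, 0.0), (0.46, 1.51, 0.0), (0.43, 1.52, 0.0), (0.51, 1.41, 0.0), (0.49, 1.47, 0.0), (0.56, 1.35, 0.0)]
20 198 [(0.39, 1.59, 0.0), (0.44, 1.51, 0.0), (0.44, 1.52, 0.0), (0.51, 1.41, 0.0), (0.52, 1.47, 0.0), (0.59, 1.35, 0.0)]
20 208 [(0.39, 1.59, 0.0), (0.44, 1.51, 0.0), (0.46, 1.52, 0.0), (0.53, 1.41, 0.0), (0.56, 1.47, 0.0), (0.62, 1.35, 0.0)]
25 188 [(0.3, 1.66, 0.0), (0.34, 1.58, 0.0), (0.29, 1.6, 0.0), (0.37, 1.49, 0.0), (0.36, 1.55, 0.0), (0.43, 1.43, 0.0)]
25 198 [(0.26, 1.66, 0.0), (0.31, 1.59, 0.0), (0.3, 1.6, 0.0), (0.37, 1.49, 0.0), (0.41, 1.55, 0.0), (0.47, 1.43, 0.0)]
25 208 [(0.25, 1.67, 0.0), (0.3, 1.59, 0.0), (0.34, 1.6, 0.0), (0.41, 1.49, 0.0), (0.48, 1.54, 0.0), (0.53, 1.43, 0.0)]
30 188 [(0.21, 1.72, 0.0), (0.23, 1.65, 0.0), (0.15, 1.67, 0.0), (0.22, 1.56, 0.0), (0.24, 1.63, 0.0), (0.3, 1.51, 0.0)]
30 198 [(0.13, 1.73, 0.0), (0.17, 1.66, 0.0), (0.17, 1.68, 0.0), (0.24, 1.57, 0.0), (0.33, 1.62, 0.0), (0.37, 1.51, 0.0)]
30 208 [(0.11, 1.74, 0.0), (0.17, 1.66, 0.0), (0.25, 1.67, 0.0), (0.3, 1.57, 0.0), (0.42, 1.61, 0.0), (0.46, 1.5, 0.0)]
-30 188 [(1.33, 1.45, 0.0), (1.39, 1.36, 0.0), (1.4, 1.36, 0.0), (1.47, 1.24, 0.0), (1.42, 1.3, 0.0), (1.5, 1.17, 0.0)]
-30 198 [(1.35, 1.44, 0.0), (1.4, 1.35, 0.0), (1.4, 1.36, 0.0), (1.47, 1.24, 0.0), (1.4, 1.31, 0.0), (1.48, 1.18, 0.0)]
-30 208 [(1.35, 1.44, 0.0), (1.41, 1.35, 0.0), (1.38, 1.36, 0.0), (1.46, 1.24, 0.0), (1.36, 1.32, 0.0), (1.44, 1.19, 0.0)]
-45 188 [(1.7, 1.22, 0.0), (1.76, 1.12, 0.0), (1.78, 1.1, 0.0), (1.87, 0.96, 0.0), (1.81, 1.03, 0.0), (1.91, 0.88, 0.0)]
-45 198 [(1.72, 1.19, 0.0), (1.79, 1.09, 0.0), (1.78, 1.1, 0.0), (1.87, 0.95, 0.0), (1.78, 1.04, 0.0), (1.87, 0.89, 0.0)]
-45 208 [(1.74, 1.18, 0.0), (1.79, 1.08, 0.0), (1.76, 1.1, 0.0), (1.85, 0.96, 0.0), (1.73, 1.07, 0.0), (1.81, 0.92, 0.0)]
```

```bash
cat >> h.py <<'E'
from scipy.optimize import least_squares
def balltool(u,v,n='side'):
    s=sense();R=Ro.from_quat(s['tool_rot']).as_matrix()
    return least_squares(lambda p:proj(s['tcp_pos']+R@[p[0],0,p[1]],n)-[u,v],[.1,0]).x
E
python3 - <<'E'
from h import *
np.set_printoptions(precision=4,suppress=True)
f=lambda u,v:(215+(u+.5)/4-.5,110+(v+.5)/4-.5)
print('ball',balltool(*f(342,430)),'front',balltool(*f(408,375)),'rear',balltool(*f(533,277)))
s=sense();R=Ro.from_quat(s['tool_rot']).as_matrix()
for b in((.105,0,-.0026),(.105,0,-.005)):print(proj(s['tcp_pos']+R@b,'side'),f(342,430), proj(s['tcp_pos']+R@b,'top'))
im=snapshot('top');p=proj(s['tcp_pos']+R@b,'top').astype(int);print(p)
cv2.imwrite('pics/t1.png',cv2.resize(im[p[1]-40:p[1]+60,p[0]-60:p[0]+60][:,:,::-1],None,fx=6,fy=6,interpolation=cv2.INTER_CUBIC))
for m,k in studs(im): print(m,[world(*p,.02)[:2] for p in k])
E
```

```text
ball [ 0.1074 -0.0025] front [ 0.0573 -0.0049] rear [-0.0362 -0.0058]
[300.9162 216.4894] (300.125, 217.125) [296.7959 264.4627]
[300.4481 215.822 ] (300.125, 217.125) [296.864  264.9432]
[296 264]
[200.07 283.71] [array([0.5227, 0.3398]), array([0.5096, 0.3754]), array([0.485 , 0.3467])]
[341.7299 214.3358] [array([0.6753, 0.0408]), array([0.6513, 0.0715]), array([0.6364, 0.0366])]
```

View pics/t1.png

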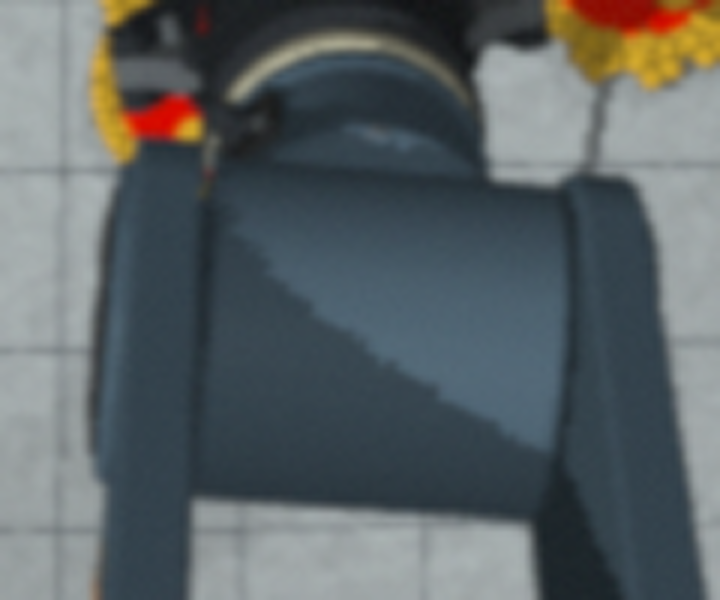

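The arm hides the stylus from the top camera, so the ball offset comes from the side view: tool (0.1065, 0, −0.004), which agrees with the grasp geometry. Now I'll go over the right medallion.

```bash
cat >> h.py <<'E'
BALL=np.array([.1065,0,-.004])
def tilt(th=24,phi=188.4):
    t,p=np.radians([th,phi]);h=np.array([np.cos(p),np.sin(p),0]);u=np.array([0,0,1.])
    x=h*np.cos(t)-u*np.sin(t);z=-h*np.sin(t)-u*np.cos(t);return np.c_[x,np.cross(z,x),z]
def toball(b,n=None): R=tilt();rows(np.array(b)-R@BALL,R,n)
def ballnow():
    s=sense();return s['tcp_pos']+Ro.from_quat(s['tool_rot']).as_matrix()@BALL
E
python3 - <<'E'
from h import *
toball([.6753,.0408,.045])
R=tilt();print('per m up in tool axes',R.T@[0,0,1])
a=np.array([[.6753,.0408],[.6513,.0715],[.6364,.0366]])
for d in np.diff(a,axis=0):print((R.T@[*d,0]).round(4))
E
```

```text
4 x [-0.02, -0.0313, 0.0296, 0.0005, 0.0234, -0.0002] d=0.190 a=0.094
per m up in tool axes [-4.06736643e-01  6.93889390e-18 -9.13545458e-01]
[ 0.0176  0.0339 -0.0078]
[ 0.0181 -0.0323 -0.0081]
```

>>> apply_moves([
  [-0.02,-0.0313,0.0296,0.0005,0.0234,0,1],
  [-0.02,-0.0313,0.0296,0.0005,0.0234,0,1],
  [-0.02,-0.0313,0.0296,0.0005,0.0234,0,1],
  [-0.02,-0.0313,0.0296,0.0005,0.0234,0,1],
  [0,0,0,0,0,0,1],
  [0,0,0,0,0,0,1],
])

```text
t: 4.58
tcp_pos: [0.7729, 0.0548, 0.0841]
tool_rot: [-0.071, 0.976, 0.015, 0.207]
force: [-0.4, 0.1, -0.1]
finger_gap: 0.124
gripper_force: 98.1
```

```bash
python3 - <<'E'
from h import *
s=sense();print(s['q'].round(3),s['force'].round(2),ballnow())
toball([.6753,.0408,.045])
im=snapshot('side');p=proj([.655,.05,.03],'side').astype(int);b=proj(ballnow(),'side');print(p,b)
cv2.imwrite('pics/s2.png',cv2.resize(im[p[1]-60:p[1]+40,p[0]-60:p[0]+60][:,:,::-1],None,fx=6,fy=6,interpolation=cv2.INTER_CUBIC))
E
```

```text
[-0.114  0.782  1.475  0.225  0.489 -2.007] [-0.36  0.14 -0.12] [0.67502461 0.04047448 0.04445584]
1 x [-0.0005, 0.0004, -0.0003, -0.0001, 0.0002, -0.0009] d=0.001 a=0.001
[362 256] [371.65618635 251.86930717]
```

View pics/s2.png

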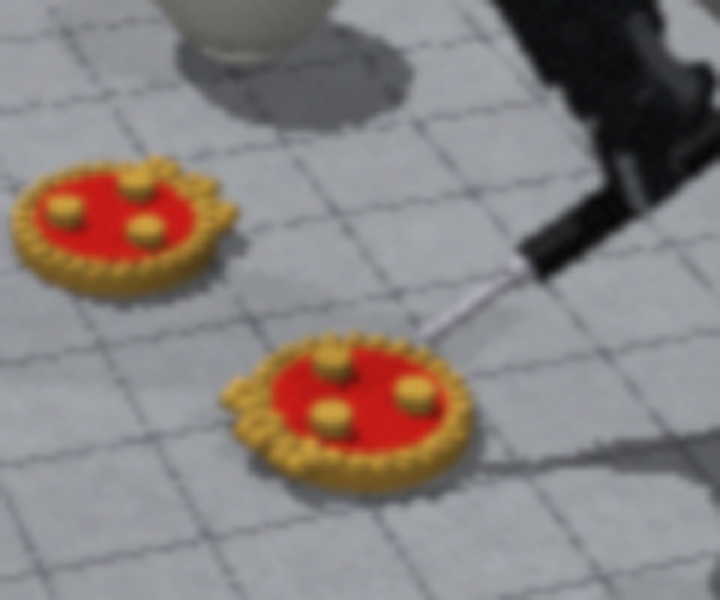

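The ball tip is at crop (425,335), about 1 px from its predicted position, directly over the stud at (417,388). Pressing the first stud, with a side-view check of the stud position.

```bash
python3 - <<'E'
from h import *
for u,v in((417,388),(334,354),(331,411)): print(world(302+(u+.5)/6-.5,196+(v+.5)/6-.5,.02,'side'))
E
```

```text
[0.67513834 0.04184904 0.02      ]
[0.65276752 0.07281918 0.02      ]
[0.63746566 0.03775527 0.02      ]
```

>>> apply_moves([
  [0.0061,0,0.0137,0,0,0,1],
  [0.0024,0,0.0055,0,0,0,1],
  [0.0012,0,0.0027,0,0,0,1],
  [0.0012,0,0.0027,0,0,0,1],
  [0.0008,0,0.0018,0,0,0,1],
  [0.0008,0,0.0018,0,0,0,1],
  [0,0,0,0,0,0,1],
])

```text
t: 5.5
tcp_pos: [0.7724, 0.055, 0.0536]
tool_rot: [-0.071, 0.975, 0.015, 0.208]
force: [-0.5, 1.5, 4.9]
finger_gap: 0.128
gripper_force: 98.9
```

```bash
python3 - <<'E'
from h import *
s=sense();print(s['t'],s['force'].round(2),ballnow(),s['finger_gap'])
E
```

```text
5.5 [-0.46  1.51  4.89] [0.67462374 0.04068907 0.0137659 ] 0.12835940602807633
```

>>> apply_moves([
  [0.0008,0,0.0018,0,0,0,1],
  [0,0,0,0,0,0,1],
])

```text
t: 5.75
tcp_pos: [0.773, 0.055, 0.0522]
tool_rot: [-0.071, 0.975, 0.015, 0.209]
force: [-1.8, 2.4, 7.6]
finger_gap: 0.128
gripper_force: 99.1
```

>>> apply_moves([
  [-0.0069,0,-0.0155,0,0,0,1],
  [-0.0069,0,-0.0155,0,0,0,1],
  [0,0,0,0,0,0,1],
])

```text
t: 6.12
tcp_pos: [0.7737, 0.0545, 0.0876]
tool_rot: [-0.071, 0.975, 0.015, 0.21]
force: [0.4, 0.0, -1.4]
finger_gap: 0.128
gripper_force: 98.1
```

```bash
python3 - <<'E'
from h import *
s=sense();print(s['t'],s['force'].round(2),ballnow())
im=snapshot('side');p=proj([.655,.05,.03],'side').astype(int);b=proj(ballnow(),'side');print(b-(p-[60,60]))
cv2.imwrite('pics/s3.png',cv2.resize(im[p[1]-60:p[1]+40,p[0]-60:p[0]+60][:,:,::-1],None,fx=6,fy=6,interpolation=cv2.INTER_CUBIC))
E
```

```text
6.125 [ 0.38  0.04 -1.36] [0.67601948 0.04008963 0.04746931]
[70.10979324 55.38522603]
```

View pics/s3.png

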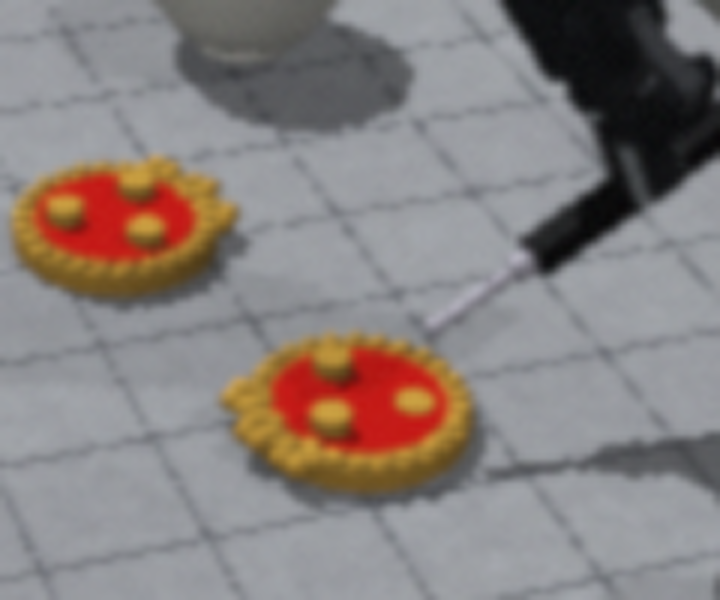

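The pressed stud at crop (417,401) now sits nearly flush and the other two still stand proud. The press rose to 7.6 N, so it is bottomed. On to the next ones.

```bash
python3 - <<'E'
from h import *
toball([.652,.0722,.035])
R=tilt();a=np.array([[.652,.0722],[.637,.0372],[.612,.1845]])
for d in np.diff(a,axis=0):print((R.T@[*d,0]).round(4))
print('bowl',world(197,182,.055))
E
```

```text
1 x [0.0211, 0.035, 0.0032, -0.001, 0.0023, -0.0004] d=0.041 a=0.003
[ 0.0182 -0.0324 -0.0081]
[ 0.0029  0.1494 -0.0013]
bowl [0.71812761 0.35714302 0.055     ]
```

>>> apply_moves([
  [0.0211,0.035,0.0032,-0.001,0.0023,0,1],
  [0,0,0,0,0,0,1],
  [0.0041,0,0.0091,0,0,0,1],
  [0.0016,0,0.0037,0,0,0,1],
  [0.0016,0,0.0037,0,0,0,1],
  [0.0012,0,0.0027,0,0,0,1],
  [0.001,0,0.0023,0,0,0,1],
  [0,0,0,0,0,0,1],
])

```text
t: 7.18
tcp_pos: [0.7514, 0.0866, 0.0521]
tool_rot: [-0.071, 0.975, 0.015, 0.209]
force: [-0.4, 0.2, 8.5]
finger_gap: 0.126
gripper_force: 99.2
```

```bash
python3 - <<'E'
from h import *
s=sense();print(s['t'],s['force'].round(2),ballnow())
E
```

```text
7.175 [-0.42  0.17  8.48] [0.65361603 0.07219714 0.01211736]
```

>>> apply_moves([
  [-0.0095,0,-0.0215,0,0,0,1],
  [0.0192,-0.0324,-0.0085,0,0,0,1],
  [0,0,0,0,0,0,1],
  [0.0057,0,0.0128,0,0,0,1],
  [0.0016,0,0.0037,0,0,0,1],
  [0.0012,0,0.0027,0,0,0,1],
  [0.001,0,0.0023,0,0,0,1],
  [0,0,0,0,0,0,1],
])

```text
t: 8.18
tcp_pos: [0.7348, 0.0524, 0.0513]
tool_rot: [-0.072, 0.975, 0.015, 0.208]
force: [1.0, -0.7, 8.5]
finger_gap: 0.124
gripper_force: 99.3
```

```bash
python3 - <<'E'
from h import *
s=sense();print(s['t'],s['force'].round(2),ballnow())
E
```

```text
8.175 [ 0.96 -0.74  8.55] [0.6369749  0.03785958 0.01150729]
```

>>> apply_moves([
  [-0.0142,0,-0.032,0,0,0,1],
  [0,0,0,0,0,0,1],
])

```text
t: 8.43
tcp_pos: [0.7347, 0.0524, 0.087]
tool_rot: [-0.072, 0.975, 0.015, 0.208]
force: [-0.0, 1.0, -0.4]
finger_gap: 0.129
gripper_force: 98.2
```

```bash
python3 - <<'E'
from h import *
np.set_printoptions(precision=4,suppress=True)
im=snapshot('side')
for m,k in studs(im): print(m,[world(*p,.02,'side')[:2] for p in k])
for m,k in studs(snapshot('top')): print(m,[world(*p,.02)[:2] for p in k])
cv2.imwrite('pics/s4.png',cv2.resize(im[185:285,250:390][:,:,::-1],None,fx=5.7,fy=5.7,interpolation=cv2.INTER_CUBIC))
print(ballnow(),proj(ballnow(),'side'));toball([.612,.1845,.045])
E
```

```text
[360.8052 262.2987] [array([0.649 , 0.0658]), array([0.6715, 0.0347]), array([0.6339, 0.0296])]
[320.6    232.2154] [array([0.6164, 0.2155]), array([0.5838, 0.2077]), array([0.6109, 0.1828])]
[271.0148 237.837 ] [array([0.6196, 0.2206]), array([0.611 , 0.1836]), array([0.583 , 0.2095])]
[0.6344 0.0381 0.0447] [356.0414 255.5109]
3 x [0.0002, 0.0494, -0.0003, 0.0006, -0.0013, -0.0001] d=0.148 a=0.004
```

View pics/s4.png

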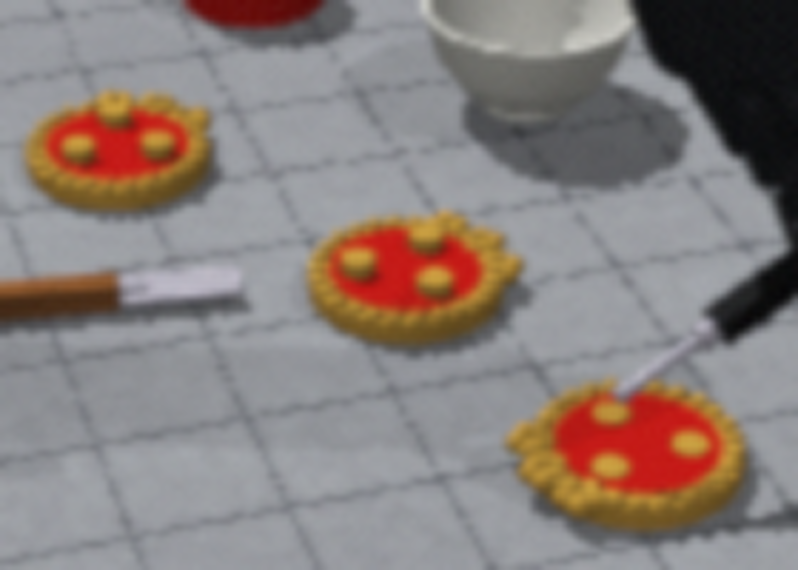

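All three studs of the right medallion are flush: (609,412), (690,443), (608,466). The middle and left ones stand proud. I'll recheck the ball offset from this picture (tip at (620,392)) for slip.

```bash
python3 - <<'E'
from h import *
f=lambda u,v:(250+(u+.5)/5.7-.5,185+(v+.5)/5.7-.5)
print(balltool(*f(620,394)),balltool(*f(718,325)))
E
```

```text
[ 0.09980791 -0.00456975] [ 0.05112569 -0.00545998]
```

The stylus has crept back about 6 mm along its axis over the three presses. I'll correct the offset and grip harder.

```bash
sed -i 's/^BALL=.*/BALL=np.array([.1005,0,-.0045])/' h.py; python3 - <<'E'
from h import *
print(ballnow());toball([.612,.1845,.045])
R=tilt();a=np.array([[.612,.1845],[.6196,.221],[.5836,.2095]])
for d in np.diff(a,axis=0):print((R.T@[*d,0]).round(4))
E
```

```text
[0.63963321 0.03885897 0.04753901]
3 x [0.0022, 0.0494, -0.0001, 0.0006, -0.0013, -0.0001] d=0.148 a=0.004
[-0.0117  0.035   0.0052]
[ 0.0341 -0.0061 -0.0152]
```

>>> apply_moves([
  [0.0022,0.0494,-0.0001,0.0006,-0.0013,0,1],
  [0.0022,0.0494,-0.0001,0.0006,-0.0013,0,1],
  [0.0022,0.0494,-0.0001,0.0006,-0.0013,0,1],
  [0,0,0,0,0,0,1],
  [0.0073,0,0.0164,0,0,0,1],
  [0.0024,0,0.0055,0,0,0,1],
  [0.0016,0,0.0037,0,0,0,1],
  [0.0012,0,0.0027,0,0,0,1],
], force=120)

```text
t: 9.52
tcp_pos: [0.7065, 0.1966, 0.0521]
tool_rot: [-0.07, 0.975, 0.015, 0.209]
force: [-0.4, 0.9, 7.8]
finger_gap: 0.116
gripper_force: 123.0
```

>>> apply_moves([
  [0,0,0,0,0,0,1],
])

```text
t: 9.65
tcp_pos: [0.7064, 0.1966, 0.0524]
tool_rot: [-0.071, 0.975, 0.015, 0.209]
force: [-0.8, 0.5, 7.1]
finger_gap: 0.112
gripper_force: 122.9
```

```bash
python3 - <<'E'
from h import *
s=sense();print(s['t'],s['force'].round(2),ballnow())
E
```

```text
9.65 [-0.83  0.52  7.13] [0.61379901 0.183172   0.01540566]
```

>>> apply_moves([
  [-0.0089,0,-0.0201,0,0,0,1],
  [-0.0105,0.0363,0.0046,0,0,0,1],
  [0,0,0,0,0,0,1],
  [0.0061,0,0.0137,0,0,0,1],
  [0.0016,0,0.0037,0,0,0,1],
  [0.0012,0,0.0027,0,0,0,1],
  [0.0004,0,0.0009,0,0,0,1],
  [0,0,0,0,0,0,1],
])

```text
t: 10.65
tcp_pos: [0.7122, 0.2341, 0.0514]
tool_rot: [-0.071, 0.975, 0.015, 0.209]
force: [-1.2, -0.8, 8.8]
finger_gap: 0.118
gripper_force: 123.1
```

```bash
python3 - <<'E'
from h import *
s=sense();print(s['t'],s['force'].round(2),ballnow())
E
```

```text
10.65 [-1.23 -0.77  8.77] [0.61961818 0.22060233 0.01446036]
```

Next stud, then rise to look.

>>> apply_moves([
  [-0.0093,0,-0.021,0,0,0,1],
  [0.0341,-0.0061,-0.0152,0,0,0,1],
  [0,0,0,0,0,0,1],
  [0.0061,0,0.0137,0,0,0,1],
  [0.0016,0,0.0037,0,0,0,1],
  [0.0012,0,0.0027,0,0,0,1],
  [0.0004,0,0.0009,0,0,0,1],
  [0,0,0,0,0,0,1],
])

```text
t: 11.65
tcp_pos: [0.6775, 0.2237, 0.0516]
tool_rot: [-0.071, 0.975, 0.015, 0.21]
force: [-0.8, -0.9, 8.1]
finger_gap: 0.119
gripper_force: 123.1
```

>>> apply_moves([
  [-0.0142,0,-0.032,0,0,0,1],
  [0,0,0,0,0,0,1],
])

```text
t: 11.9
tcp_pos: [0.6779, 0.2241, 0.0876]
tool_rot: [-0.071, 0.975, 0.015, 0.211]
force: [-0.1, 0.5, -0.4]
finger_gap: 0.112
gripper_force: 121.9
```

```bash
python3 - <<'E'
from h import *
np.set_printoptions(precision=4,suppress=True)
im=snapshot('side')
for m,k in studs(im): print(m,[world(*p,.02,'side')[:2] for p in k])
for m,k in studs(snapshot('top')): print(m,[world(*p,.02)[:2] for p in k])
cv2.imwrite('pics/s5.png',cv2.resize(im[180:270,240:360][:,:,::-1],None,fx=6,fy=6,interpolation=cv2.INTER_CUBIC))
print(ballnow(),proj(ballnow(),'side'))
E
```

```text
[320.241  231.8916] [array([0.6171, 0.2124]), array([0.5811, 0.2017]), array([0.6088, 0.1759])]
[195.7912 283.967 ] [array([0.5097, 0.3754]), array([0.4849, 0.3519])]
[343.0481 215.3173] [array([0.6731, 0.0413]), array([0.6502, 0.0717]), array([0.6355, 0.0368])]
[0.5827 0.21   0.0479] [312.0042 220.4947]
```

View pics/s5.png

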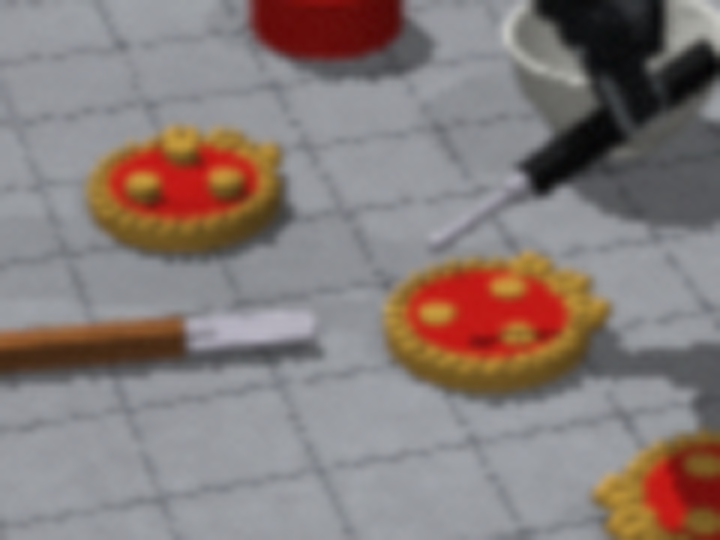

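All three middle studs are flush at (437,313), (508,287) and (517,333). The ball at (435,243) matches the prediction, so the 120 N grip holds without creep. Now the left medallion.

```bash
python3 - <<'E'
from h import *
toball([.485,.347,.045])
R=tilt();a=np.array([[.485,.347],[.5096,.3757],[.5227,.34]])
for d in np.diff(a,axis=0):print((R.T@[*d,0]).round(4))
E
```

```text
4 x [0.0178, 0.0375, -0.0072, -0.0003, 0.0001, -0.0002] d=0.168 a=0.001
[-0.0261  0.0248  0.0116]
[-0.0071 -0.0372  0.0031]
```

>>> apply_moves([
  [0.0178,0.0375,-0.0072,-0.0003,0,0,1],
  [0.0178,0.0375,-0.0072,-0.0003,0,0,1],
  [0.0178,0.0375,-0.0072,-0.0003,0,0,1],
  [0.0178,0.0375,-0.0072,-0.0003,0,0,1],
  [0,0,0,0,0,0,1],
  [0.0073,0,0.0164,0,0,0,1],
  [0.0024,0,0.0055,0,0,0,1],
  [0.0016,0,0.0037,0,0,0,1],
])

```text
t: 13.0
tcp_pos: [0.5781, 0.3603, 0.0541]
tool_rot: [-0.071, 0.976, 0.015, 0.208]
force: [-0.5, 0.0, 5.2]
finger_gap: 0.114
gripper_force: 122.6
```

>>> apply_moves([
  [0.0012,0,0.0027,0,0,0,1],
  [0,0,0,0,0,0,1],
])

```text
t: 13.25
tcp_pos: [0.5787, 0.3606, 0.0527]
tool_rot: [-0.071, 0.975, 0.015, 0.209]
force: [-1.7, -0.0, 5.7]
finger_gap: 0.117
gripper_force: 122.8
```

```bash
python3 - <<'E'
from h import *
s=sense();print(s['t'],s['force'].round(2),ballnow(),s['q'].round(2))
E
```

```text
13.25 [-1.72 -0.02  5.68] [0.48611954 0.3470455  0.01564811] [ 0.45  0.76  1.7  -0.43  0.3  -0.88]
```

>>> apply_moves([
  [0.0006,0,0.0014,0,0,0,1],
  [0,0,0,0,0,0,1],
  [-0.0095,0,-0.0213,0,0,0,1],
  [-0.0256,0.0245,0.0111,0,0,0,1],
  [0,0,0,0,0,0,1],
  [0.0061,0,0.0137,0,0,0,1],
  [0.0016,0,0.0037,0,0,0,1],
  [0.0012,0,0.0027,0,0,0,1],
])

```text
t: 14.25
tcp_pos: [0.6021, 0.3886, 0.0519]
tool_rot: [-0.071, 0.975, 0.015, 0.208]
force: [1.5, -0.4, 8.2]
finger_gap: 0.115
gripper_force: 123.0
```

>>> apply_moves([
  [0.0006,0,0.0014,0,0,0,1],
  [0,0,0,0,0,0,1],
])

```text
t: 14.5
tcp_pos: [0.6024, 0.3887, 0.0513]
tool_rot: [-0.071, 0.975, 0.015, 0.209]
force: [-0.6, -1.6, 8.3]
finger_gap: 0.115
gripper_force: 123.1
```

```bash
python3 - <<'E'
from h import *
s=sense();print(s['t'],s['force'].round(2),ballnow(),s['q'].round(2))
E
```

```text
14.5 [-0.6  -1.58  8.33] [0.50984229 0.37507314 0.01430078] [ 0.47  0.79  1.61 -0.38  0.36 -0.92]
```

Last stud. Then rise and look.

>>> apply_moves([
  [-0.0095,0,-0.0215,0,0,0,1],
  [-0.0071,-0.0367,0.0031,0,0,0,1],
  [0,0,0,0,0,0,1],
  [0.0061,0,0.0137,0,0,0,1],
  [0.0016,0,0.0037,0,0,0,1],
  [0.0014,0,0.0032,0,0,0,1],
  [0.0006,0,0.0014,0,0,0,1],
  [0,0,0,0,0,0,1],
])

```text
t: 15.5
tcp_pos: [0.6156, 0.3549, 0.051]
tool_rot: [-0.072, 0.975, 0.015, 0.209]
force: [-0.2, -0.8, 9.9]
finger_gap: 0.114
gripper_force: 123.2
```

>>> apply_moves([
  [-0.02,0,-0.045,0,0,0,1],
  [-0.02,0,-0.045,0,0,0,1],
  [0,0,0,0,0,0,1],
])

```text
t: 15.88
tcp_pos: [0.6169, 0.3561, 0.1528]
tool_rot: [-0.071, 0.975, 0.017, 0.212]
force: [-0.1, 0.1, -1.4]
finger_gap: 0.106
gripper_force: 117.4
```

```bash
python3 - <<'E'
from h import *
im=snapshot('side')
cv2.imwrite('pics/s6.png',cv2.resize(im[180:300,230:390][:,:,::-1],None,fx=5,fy=5,interpolation=cv2.INTER_CUBIC))
E
```

```text
(no output)
```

View pics/s6.png

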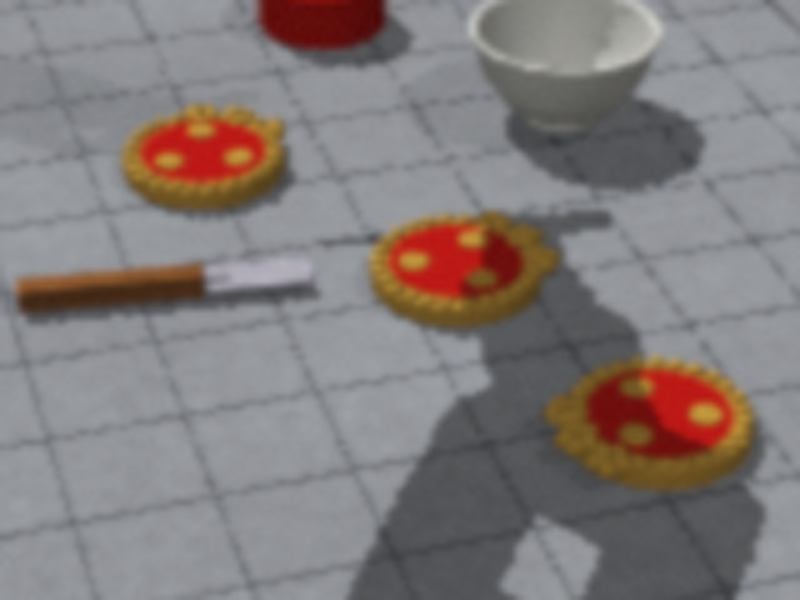

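All nine studs are flush on the three medallions, and nothing was disturbed. Now I'll move the stylus to the board, right slot (board y = −65 mm).

```bash
cat >> h.py <<'E'
BC=np.array([.5477,-.2829]);BY=np.radians(8.8)
def board(x,y): return BC+np.array([np.cos(BY)*x-np.sin(BY)*y,np.sin(BY)*x+np.cos(BY)*y])
E
python3 - <<'E'
from h import *
p=board(.005+.0295,-.065);print(p,'cup',world(433,150,.05))
rows([*p,.15],down(np.radians(98.8)),14)
E
```

```text
[ 0.59173796 -0.34185683] cup [ 0.78524248 -0.14708677  0.05      ]
14 x [0.0089, -0.049, -0.0021, -0.0, 0.0302, -0.0005] d=0.697 a=0.423
```

>>> apply_moves([
  [0.0089,-0.049,-0.0021,0,0.0302,-0.0005,1],
  [0.0089,-0.049,-0.0021,0,0.0302,-0.0005,1],
  [0.0089,-0.049,-0.0021,0,0.0302,-0.0005,1],
  [0.0089,-0.049,-0.0021,0,0.0302,-0.0005,1],
  [0.0089,-0.049,-0.0021,0,0.0302,-0.0005,1],
  [0.0089,-0.049,-0.0021,0,0.0302,-0.0005,1],
  [0.0089,-0.049,-0.0021,0,0.0302,-0.0005,1],
  [0.0089,-0.049,-0.0021,0,0.0302,-0.0005,1],
])

```text
t: 16.92
tcp_pos: [0.5986, -0.0451, 0.1398]
tool_rot: [-0.075, 0.993, 0.007, 0.086]
force: [0.7, 0.1, -0.9]
finger_gap: 0.111
gripper_force: 117.5
```

>>> apply_moves([
  [0.0089,-0.049,-0.0021,0,0.0302,-0.0005,1],
  [0.0089,-0.049,-0.0021,0,0.0302,-0.0005,1],
  [0.0089,-0.049,-0.0021,0,0.0302,-0.0005,1],
  [0.0089,-0.049,-0.0021,0,0.0302,-0.0005,1],
  [0.0089,-0.049,-0.0021,0,0.0302,-0.0005,1],
  [0.0089,-0.049,-0.0021,0,0.0302,-0.0005,1],
  [0,0,0,0,0,0,1],
])

```text
t: 17.8
tcp_pos: [0.5904, -0.3465, 0.1468]
tool_rot: [-0.074, 0.997, -0.0, -0.002]
force: [0.7, -0.2, -1.3]
finger_gap: 0.104
gripper_force: 117.6
```

```bash
python3 - <<'E'
from h import *
s=sense();print(s['t'],s['force'].round(2),s['tcp_pos'],s['q'].round(2))
R=Ro.from_quat(s['tool_rot']).as_matrix();print(R.round(3))
rows([*board(.0345,-.065),.05],down(np.radians(98.8)),2)
im=snapshot('side');print([proj(s['tcp_pos']+R@b,'side') for b in (BALL,[.0515,0,-.005],[-.0485,0,-.005])])
cv2.imwrite('pics/s7.png',cv2.resize(im[300:470,260:480][:,:,::-1],None,fx=3.5,fy=3.5,interpolation=cv2.INTER_CUBIC))
E
```

```text
17.8 [ 0.65 -0.17 -1.33] [ 0.59035053 -0.34648649  0.14681078] [-0.69  0.7   1.34 -0.    1.1  -2.41]
[[-0.989 -0.148 -0.004]
 [-0.148  0.989 -0.001]
 [ 0.004 -0.    -1.   ]]
2 x [-0.0012, 0.0022, 0.0484, -0.0002, -0.0021, -0.0024] d=0.097 a=0.006
[array([370.84892208, 369.73617218]), array([400.23589908, 357.67707172]), array([455.20055601, 335.56011625])]
```

>>> apply_moves([
  [-0.0012,0.0022,0.0484,0,-0.0021,-0.0024,1],
  [-0.0012,0.0022,0.0484,0,-0.0021,-0.0024,1],
  [0,0,0.02,0,0,0,1],
  [0,0,0.012,0,0,0,1],
  [0,0,0.003,0,0,0,1],
  [0,0,0,0,0,0,1],
])

```text
t: 18.6
tcp_pos: [0.5936, -0.3388, 0.0197]
tool_rot: [-0.079, 0.997, -0.001, 0.002]
force: [-1.6, 1.1, 1.3]
finger_gap: 0.107
gripper_force: 117.8
```

```bash
python3 - <<'E'
from h import *
s=sense();print(s['t'],s['force'].round(2),s['tcp_pos'])
E
```

```text
18.6 [-1.62  1.09  1.27] [ 0.59360743 -0.33882471  0.01968337]
```

>>> apply_moves([
  [0,0,0.001,0,0,0,1],
  [0,0,0,0,0,0,1],
])

```text
t: 18.85
tcp_pos: [0.5936, -0.3392, 0.0187]
tool_rot: [-0.079, 0.997, -0.001, 0.002]
force: [-2.2, 1.2, 6.3]
finger_gap: 0.106
gripper_force: 118.4
```

```bash
python3 - <<'E'
from h import *
s=sense();print(s['t'],s['force'].round(2),s['tcp_pos']);R=Ro.from_quat(s['tool_rot']).as_matrix()
print([(proj(s['tcp_pos']+R@b,'side')-[290,290])*5.5 for b in (BALL,[.0515,0,-.005],[-.0485,0,-.005])])
im=snapshot('side');cv2.imwrite('pics/s8.png',cv2.resize(im[290:390,290:435][:,:,::-1],None,fx=5.5,fy=5.5,interpolation=cv2.INTER_CUBIC))
E
```

```text
18.85 [-2.19  1.24  6.31] [ 0.59364408 -0.33921418  0.0187304 ]
[array([413.69031674, 727.31579975]), array([558.02750868, 658.80252171]), array([830.42558581, 531.45373876])]
```

View pics/s8.png

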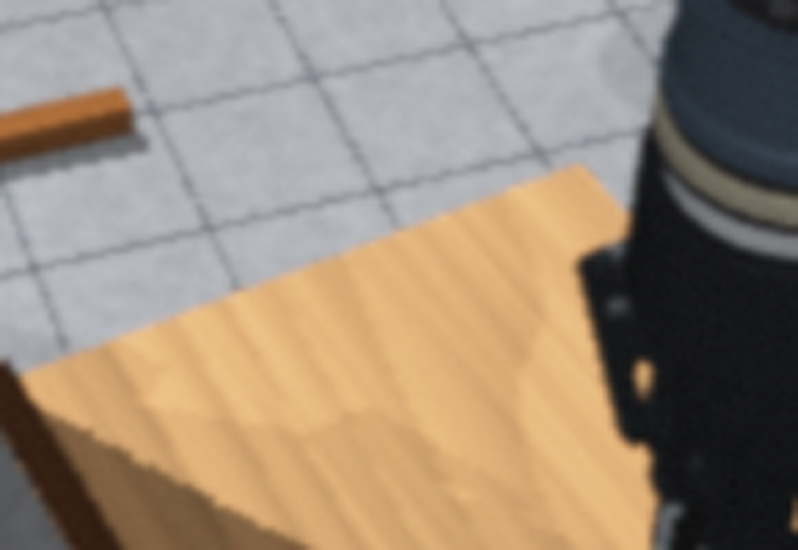

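That crop missed the stylus: it shows only the board corner and the gripper. Contact came about 6 mm early, so the stylus must be slightly pitched in the grip. I'll relax the grip so it settles flat while lowering, then release with a small opening.

>>> apply_moves([
  [0,0,0,0,0,0,1],
  [0,0,0.001,0,0,0,1],
  [0,0,0.001,0,0,0,1],
  [0,0,0.001,0,0,0,1],
  [0,0,0,0,0,0,1],
], force=20)

```text
t: 19.52
tcp_pos: [0.5933, -0.3395, 0.0174]
tool_rot: [-0.079, 0.997, -0.001, 0.002]
force: [-4.9, 2.1, 14.8]
finger_gap: 0.104
gripper_force: 119.3
```

>>> apply_moves([
  [0,0,-0.002,0,0,0,1],
  [0,0,0,0,0,0,0.6],
  [0,0,0,0,0,0,0.4],
  [0,0,0,0,0,0,0.2],
  [0,0,0,0,0,0,0.1],
])

```text
t: 20.15
tcp_pos: [0.5927, -0.3386, 0.0154]
tool_rot: [-0.079, 0.997, -0.0, 0.001]
force: [-0.4, -0.2, 0.4]
finger_gap: 0.452
gripper_force: 0.0
```

>>> apply_moves([
  [0,0,-0.03,0,0,0,0],
  [0,0,-0.06,0,0,0,0],
  [0,0,-0.06,0,0,0,0],
  [0,0.06,0,0,0,0,0],
  [0,0.06,0,0,0,0,0],
  [0,0.06,0,0,0,0,0],
  [0,0.06,0,0,0,0,0],
  [0,0.06,0,0,0,0,0],
])

```text
t: 21.15
tcp_pos: [0.5451, -0.0405, 0.1656]
tool_rot: [-0.078, 0.997, -0.0, 0.001]
force: [0.2, -0.1, -0.1]
finger_gap: 0.501
gripper_force: 0.0
```

```bash
cat >> h.py <<'E'
def blobs(im,ch):
    "long thin parts: 'k' black handle, 'w' brown handle; midline ends on the top picture"
    r,g,b=[im[:,:,i].astype(int) for i in range(3)]
    m=((r<45)&(g<45)&(b<45)) if ch=='k' else ((r>95)&(r<205)&(r-b>60)&(r-g>35)&(g-b>10)&(g>50))
    n,l,st,_=cv2.connectedComponentsWithStats(m.astype(np.uint8))
    for i in range(1,n):
        if 80<st[i,4]<800:
            (cx,cy),(w,h),a=cv2.minAreaRect(np.argwhere(l==i)[:,::-1].astype(np.float32))
            if max(w,h)>3.5*min(w,h) and 30<max(w,h)<75:
                t=np.radians(a if w>h else a+90);d=np.array([np.cos(t),np.sin(t)])*max(w,h)/2
                yield np.array([cx,cy])-d,np.array([cx,cy])+d,st[i,4]
E
python3 - <<'E'
from h import *
np.set_printoptions(precision=4,suppress=True)
s=sense();print(s['t'],s['tcp_pos'],s['finger_gap'],s['q'].round(2))
im=snapshot('top');cv2.imwrite('pics/t2.png',im[:,:,::-1]);cv2.imwrite('pics/side2.png',snapshot('side')[:,:,::-1])
for c,z in(('k',.022),('w',.014)):
    for a,b,n in blobs(im,c):
        A,B=world(*a,z),world(*b,z);print(c,a,b,n,A[:2],B[:2],np.linalg.norm(A-B))
E
```

```text
21.15 [ 0.5451 -0.0405  0.1656] 0.5005268479373687 [-0.28  0.51  1.7   0.    0.93 -2.01]
k [516.8904 222.0253] [526.8679 265.2612] 291 [ 0.6308 -0.3303] [ 0.5362 -0.3455] 0.09580732693921212
w [490.4559 150.0735] [538.2864 164.6306] 105 [ 0.7961 -0.2855] [ 0.7615 -0.3906] 0.11060384519971383
w [257.902  296.7107] [251.895  340.2614] 257 [0.4768 0.2326] [0.3855 0.2451] 0.09207126855927562
```

The stylus handle lies on the board from (0.631,−0.330) to (0.536,−0.346), yaw 9.1°, so it is straight and inside. Next is the right spatula.

```bash
python3 - <<'E'
from h import *
print('rear end side view',world(290+125/5.5-.4,290+108/5.5-.4,.010,'side'))
rows([.4749,-.0522,.08],down(np.radians(87.3)))
E
```

```text
rear end side view [ 0.49727716 -0.0683536   0.01      ]
2 x [0.0344, -0.0042, 0.0427, 0.0012, -0.001, 0.1054] d=0.110 a=0.211
```

The side view puts the rear end of that spatula at (0.497,−0.068), 25–30 mm from where it was, so it seems to have been knocked. I'll clear the arm and measure again.

>>> apply_moves([
  [0.01,0.06,0,0,0,0,0],
  [0.01,0.06,0,0,0,0,0],
  [0.01,0.06,0,0,0,0,0],
  [0.01,0.06,0,0,0,0,0],
  [0,0.06,0,0,0,0,0],
  [0,0.06,0,0,0,0,0],
  [0,0,0,0,0,0,0],
])

```text
t: 22.12
tcp_pos: [0.4493, 0.3105, 0.1652]
tool_rot: [-0.082, 0.997, 0.0, 0.002]
force: [-0.2, 0.7, 0.3]
finger_gap: 0.5
gripper_force: 0.0
```

```bash
python3 - <<'E'
from h import *
np.set_printoptions(precision=4,suppress=True)
im=snapshot('top');cv2.imwrite('pics/t3.png',im[:,:,::-1])
for c,z in(('k',.022),('w',.014)):
    for a,b,n in blobs(im,c):
        A,B=world(*a,z),world(*b,z);print(c,a,b,n,A[:2],B[:2],np.linalg.norm(A-B))
cv2.imwrite('pics/c3.png',cv2.resize(im[200:360,330:580][:,:,::-1],None,fx=3.2,fy=3.2,interpolation=cv2.INTER_CUBIC))
E
```

```text
k [517.2471 222.4045] [526.9719 264.5449] 268 [ 0.63  -0.331] [ 0.5378 -0.3458] 0.0933875674762843
k [206.9406 398.8502] [144.8872 400.021 ] 469 [0.2687 0.3361] [0.2684 0.4631] 0.12701724187372682
w [258.11 296.73] [251.89 340.27] 250 [0.4767 0.2322] [0.3855 0.2451] 0.09210480965876391
```

View pics/c3.png

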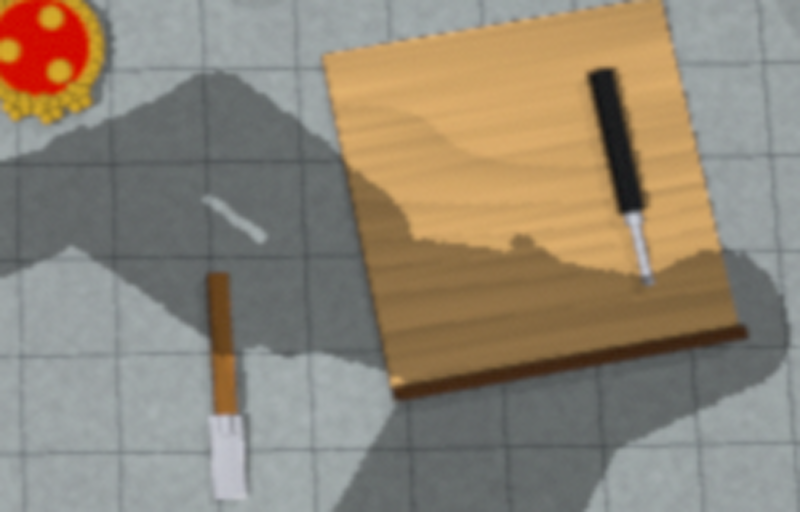

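The stylus lies straight on the board, handle from (602,70) to (633,212) and ball at (648,283). The knocked spatula now runs from its rear end at (219,273) through the handle front at (226,415) to the blade end at (230,498).

```bash
python3 - <<'E'
from h import *
P=[crop(u,v,z,3.2,330,200) for u,v,z in((219,272,.014),(226,415,.014),(230,498,.009))]
d=P[2]-P[0];print(P,np.linalg.norm(P[1]-P[0]),np.linalg.norm(d[:2]),y:=np.degrees(np.arctan2(d[1],d[0])))
m=(P[0]+P[1])/2;print(m)
rows([*m[:2],.10],down(np.radians((y%360)-90)))
for m,k in studs(cv2.imread('pics/t3.png')[:,:,::-1]):print(m,[world(*p,.014)[:2].round(4) for p in k])
E
```

```text
[array([ 0.49858114, -0.06794949,  0.014     ]), array([ 0.40383813, -0.06921923,  0.014     ]), array([ 0.34942563, -0.07082264,  0.009     ])] 0.09475151321004106 0.14918317836957046 -178.89646185481192
[ 0.45120964 -0.06858436  0.014     ]
7 x [0.0052, -0.0536, 0.0093, -0.0002, 0.0004, 0.0203] d=0.383 a=0.142
[271.27586207 237.22068966] [array([0.6198, 0.2209]), array([0.611 , 0.1836]), array([0.5832, 0.2095])]
[341.96350365 213.9270073 ] [array([0.6748, 0.041 ]), array([0.6515, 0.0717]), array([0.6366, 0.036 ])]
```

>>> apply_moves([
  [0.0039,-0.0536,0.0093,0,0,0.0203,0],
  [0.0039,-0.0536,0.0093,0,0,0.0203,0],
  [0.0039,-0.0536,0.0093,0,0,0.0203,0],
  [0.0039,-0.0536,0.0093,0,0,0.0203,0],
  [0.0039,-0.0536,0.0093,0,0,0.0203,0],
  [0.0039,-0.0536,0.0093,0,0,0.0203,0],
  [0.0039,-0.0536,0.0093,0,0,0.0203,0],
  [0,0,0,0,0,0,0],
])

```text
t: 23.18
tcp_pos: [0.4586, -0.0742, 0.0999]
tool_rot: [-0.003, 1.0, -0.001, 0.001]
force: [-0.3, -0.0, 0.6]
finger_gap: 0.499
gripper_force: 0.0
```

```bash
python3 - <<'E'
from h import *
s=sense();print(s['t'],s['tcp_pos'],s['q'].round(2))
rows([.460,-.0685,.005],down(np.radians(91.1)),2)
E
```

```text
23.175 [ 0.45859467 -0.07423485  0.09985708] [-0.4   0.54  1.95 -0.    0.65 -1.98]
2 x [-0.0006, 0.0029, 0.0474, -0.0008, 0.0012, -0.0064] d=0.095 a=0.013
```

>>> apply_moves([
  [-0.0006,0.0029,0.04,-0.0008,0.0012,-0.0064,0],
  [-0.0006,0.0029,0.04,-0.0008,0.0012,-0.0064,0],
  [0,0,0.015,0,0,0,0],
  [0,0,0,0,0,0,0],
  [0,0,0,0,0,0,1],
  [0,0,0,0,0,0,1],
  [0,0,0,0,0,0,1],
  [0,0,0,0,0,0,1],
], force=60)

```text
t: 24.18
tcp_pos: [0.4607, -0.0633, 0.0067]
tool_rot: [-0.014, 1.0, -0.0, 0.001]
force: [0.1, -0.6, 6.9]
finger_gap: 0.141
gripper_force: 59.7
```

>>> apply_moves([
  [0,0,0,0,0,0,1],
  [0,0,-0.05,0,0,0,1],
  [0,0,-0.03,0,0,0,1],
  [0,0,0,0,0,0,1],
])

```text
t: 24.68
tcp_pos: [0.4614, -0.0635, 0.0877]
tool_rot: [-0.014, 1.0, -0.001, 0.003]
force: [1.0, 0.2, -1.2]
finger_gap: 0.139
gripper_force: 58.8
```

```bash
python3 - <<'E'
from h import *
s=sense();print(s['t'],s['tcp_pos'],s['finger_gap'],s['gripper_force'])
rows([*board(.0414,.005),.085],down(np.radians(98.8)))
E
```

```text
24.675 [ 0.46139955 -0.0635028   0.08765522] 0.1386531264607875 58.84378373622894
5 x [-0.022, -0.0435, 0.0006, -0.0003, 0.001, -0.025] d=0.244 a=0.125
```

>>> apply_moves([
  [-0.022,-0.0435,0.0006,0,0.001,-0.025,1],
  [-0.022,-0.0435,0.0006,0,0.001,-0.025,1],
  [-0.022,-0.0435,0.0006,0,0.001,-0.025,1],
  [-0.022,-0.0435,0.0006,0,0.001,-0.025,1],
  [-0.022,-0.0435,0.0006,0,0.001,-0.025,1],
  [0,0,0,0,0,0,1],
])

```text
t: 25.42
tcp_pos: [0.5883, -0.2749, 0.0809]
tool_rot: [-0.075, 0.997, -0.001, -0.001]
force: [-0.8, 0.5, -0.5]
finger_gap: 0.14
gripper_force: 58.8
```

```bash
python3 - <<'E'
from h import *
s=sense();print(s['t'],s['tcp_pos'],s['finger_gap'],s['q'].round(2))
rows([*board(.0414,.005),.030],down(np.radians(98.8)),1)
E
```

```text
25.425 [ 0.58832544 -0.27488976  0.08088807] 0.13978005991430326 [-0.61  0.75  1.48 -0.    0.92 -2.33]
1 x [-0.0001, 0.0034, 0.0509, -0.0016, -0.0026, -0.0031] d=0.051 a=0.004
```

>>> apply_moves([
  [0,0.0034,0.0509,-0.0016,-0.0026,-0.0031,1],
  [0,0,0.009,0,0,0,1],
  [0,0,0.003,0,0,0,1],
  [0,0,0,0,0,0,1],
])

```text
t: 25.92
tcp_pos: [0.5862, -0.2678, 0.02]
tool_rot: [-0.078, 0.997, 0.001, -0.001]
force: [-0.7, -0.6, 0.7]
finger_gap: 0.137
gripper_force: 58.8
```

```bash
python3 - <<'E'
from h import *
s=sense();print(s['t'],s['tcp_pos'],s['force'])
E
```

```text
25.925 [ 0.58622298 -0.26783757  0.01997173] [-0.68125428 -0.62502388  0.65071758]
```

>>> apply_moves([
  [0,0,0.002,0,0,0,1],
  [0,0,0.0015,0,0,0,1],
  [0,0,0,0,0,0,1],
])

```text
t: 26.3
tcp_pos: [0.5857, -0.2678, 0.0158]
tool_rot: [-0.078, 0.997, 0.001, -0.001]
force: [-0.5, -0.3, 0.5]
finger_gap: 0.136
gripper_force: 58.8
```

>>> apply_moves([
  [0,0,0.001,0,0,0,1],
  [0,0,0,0,0,0,1],
])

```text
t: 26.55
tcp_pos: [0.5857, -0.2679, 0.0148]
tool_rot: [-0.078, 0.997, 0.001, -0.001]
force: [-0.2, 0.7, 3.0]
finger_gap: 0.137
gripper_force: 59.2
```

>>> apply_moves([
  [0,0,0,0,0,0,0.6],
  [0,0,0,0,0,0,0.4],
  [0,0,0,0,0,0,0.2],
  [0,0,0,0,0,0,0.1],
  [0,0,-0.03,0,0,0,0.1],
  [0,0,-0.06,0,0,0,0.1],
  [0,0,-0.06,0,0,0,0],
  [0,0,0,0,0,0,0],
])

```text
t: 27.55
tcp_pos: [0.5894, -0.2703, 0.1706]
tool_rot: [-0.078, 0.997, -0.003, 0.004]
force: [0.4, -0.2, 0.2]
finger_gap: 0.499
gripper_force: 0.0
```

```bash
python3 - <<'E'
from h import *
s=sense();print(s['t'],s['tcp_pos'],s['force'],s['finger_gap'],s['q'].round(2))
# spatula L: rear (.3855,.2451) front (.4768,.2326); grip 40 mm from the rear end
a,b=np.array([.3852,.2446]),np.array([.4771,.2328]);d=(b-a)/np.linalg.norm(b-a);y=np.arctan2(d[1],d[0]);p=a+.042*d;print(p,np.linalg.norm(p),np.degrees(y))
rows([*p,.10],down(y+np.pi/2));rows([*p,.10],down(y-np.pi/2))
E
```

```text
27.55 [ 0.58944468 -0.27029227  0.17060653] [ 0.39117185 -0.24281483  0.24601469] 0.4990010828116577 [-0.6   0.62  1.43  0.    1.07 -2.33]
[0.426858   0.23925109] 0.4893351007046329 -7.316768576478893
10 x [0.0149, 0.0516, 0.0068, -0.0005, 0.0008, 0.0284] d=0.539 a=0.284
17 x [-0.0421, 0.0168, 0.0042, -0.0006, -0.0004, -0.1681] d=0.539 a=2.857
```

Placed and released. Now the left spatula.

>>> apply_moves([
  [0.0149,0.0516,0.0068,0,0.0008,0.0284,0],
  [0.0149,0.0516,0.0068,0,0.0008,0.0284,0],
  [0.0149,0.0516,0.0068,0,0.0008,0.0284,0],
  [0.0149,0.0516,0.0068,0,0.0008,0.0284,0],
  [0.0149,0.0516,0.0068,0,0.0008,0.0284,0],
  [0.0149,0.0516,0.0068,0,0.0008,0.0284,0],
  [0.0149,0.0516,0.0068,0,0.0008,0.0284,0],
  [0.0149,0.0516,0.0068,0,0.0008,0.0284,0],
])

```text
t: 28.55
tcp_pos: [0.4421, 0.1379, 0.1107]
tool_rot: [0.036, 0.999, 0.001, -0.006]
force: [1.0, -0.2, 0.3]
finger_gap: 0.498
gripper_force: 0.0
```

>>> apply_moves([
  [0.0149,0.0516,0.0068,0,0.0008,0.0284,0],
  [0.0149,0.0516,0.0068,0,0.0008,0.0284,0],
  [0,0,0,0,0,0,0],
])

```text
t: 28.92
tcp_pos: [0.4203, 0.2446, 0.0973]
tool_rot: [0.061, 0.998, 0.001, -0.007]
force: [-0.1, 0.2, -0.7]
finger_gap: 0.497
gripper_force: 0.0
```

```bash
python3 - <<'E'
from h import *
np.set_printoptions(precision=4,suppress=True)
s=sense();print(s['t'],s['tcp_pos'],s['q'].round(2))
rows([.4269,.2393,.005],down(np.radians(82.7)),2)
im=snapshot('top');cv2.imwrite('pics/t4.png',im[:,:,::-1])
for c,z in(('k',.022),('w',.014)):
    for a,b,n in blobs(im,c):
        A,B=world(*a,z),world(*b,z);print(c,n,A[:2],B[:2],np.linalg.norm(A-B))
# left spatula's rear and blade in the side picture: old against new
o=cv2.imread('pics/side2.png').astype(int);q=cv2.imread('pics/s6.png')
im=snapshot('side')[:,:,::-1].astype(int);cv2.imwrite('pics/side3.png',im)
for X in ([.385,.2446,.012],[.477,.2328,.012],[.5338,.2245,.008]):
    u,v=proj(X,'side').astype(int);print((u,v),o[v,u],im[v,u])
E
```

```text
28.925 [0.4203 0.2446 0.0973] [ 0.29  0.57  1.89  0.01  0.7  -1.16]
2 x [-0.0041, -0.0022, 0.0461, 0.0001, -0.0068, 0.0029] d=0.093 a=0.015
k 269 [ 0.6304 -0.3306] [ 0.5378 -0.3459] 0.09382872896919509
k 166 [0.4766 0.2449] [0.3953 0.2016] 0.09211999584716517
(np.int64(233), np.int64(237)) [ 96 118 153] [ 95 115 150]
(np.int64(269), np.int64(234)) [ 50  84 129] [ 50  84 128]
(np.int64(292), np.int64(233)) [171 164 164] [169 162 162][ WARN:0@5.791] global loadsave.cpp:1063 imwrite_ Unsupported depth image for selected encoder is fallbacked to CV_8U.
```

>>> apply_moves([
  [-0.0041,-0.0022,0.039,0,-0.0068,0.0029,0],
  [-0.0041,-0.0022,0.039,0,-0.0068,0.0029,0],
  [0,0,0.0145,0,0,0,0],
  [0,0,0,0,0,0,0],
  [0,0,0,0,0,0,1],
  [0,0,0,0,0,0,1],
  [0,0,0,0,0,0,1],
  [0,0,0,0,0,0,1],
], force=60)

```text
t: 30.02
tcp_pos: [0.4303, 0.2368, 0.0074]
tool_rot: [0.066, 0.998, 0.001, 0.003]
force: [-0.3, -1.7, 7.7]
finger_gap: 0.133
gripper_force: 59.8
```

>>> apply_moves([
  [0,0,0,0,0,0,1],
  [0,0,-0.05,0,0,0,1],
  [0,0,-0.06,0,0,0,1],
  [0,0,0,0,0,0,1],
])

```text
t: 30.52
tcp_pos: [0.4321, 0.2377, 0.1204]
tool_rot: [0.066, 0.998, 0.002, 0.006]
force: [0.6, 0.5, -1.0]
finger_gap: 0.137
gripper_force: 58.9
```

```bash
python3 - <<'E'
from h import *
s=sense();print(s['t'],s['tcp_pos'],s['finger_gap'],s['gripper_force'],s['q'].round(2))
print(board(.038,.070))
rows([*board(.038,.070),.115],down(np.radians(-81.2)),17)
rows([s['tcp_pos'][0]+.06,s['tcp_pos'][1]-.09,.115],Ro.from_quat(s['tool_rot']).as_matrix(),2)
E
```

```text
30.525 [0.43214925 0.23774184 0.12035994] 0.1365044676191123 58.915168046951294 [ 0.28  0.53  1.87 -0.    0.73 -1.16]
[ 0.57454367 -0.20791055]
17 x [-0.0387, 0.0085, 0.0006, 0.0011, -0.0003, 0.1679] d=0.468 a=2.855
2 x [-0.0357, -0.0406, 0.0029, 0.0, 0.0, 0.0] d=0.108 a=0.000
```

A single screw path would swing out towards the cup, so I'll translate, turn in place and then translate again.

```bash
python3 - <<'E'
from h import *
s=sense();R=Ro.from_quat(s['tool_rot']).as_matrix()
rows([.51,.02,.12],down(np.radians(82.7)),4)
E
```

```text
4 x [-0.0264, -0.0514, 0.0001, 0.0013, 0.0031, -0.0014] d=0.231 a=0.015
```

>>> apply_moves([
  [-0.0264,-0.0514,0,0.0013,0.0031,-0.0014,1],
  [-0.0264,-0.0514,0,0.0013,0.0031,-0.0014,1],
  [-0.0264,-0.0514,0,0.0013,0.0031,-0.0014,1],
  [-0.0264,-0.0514,0,0.0013,0.0031,-0.0014,1],
  [0,0,0,0,0,0.1784,1],
  [0,0,0,0,0,0.1784,1],
  [0,0,0,0,0,0.1784,1],
  [0,0,0,0,0,0.1784,1],
])

```text
t: 31.52
tcp_pos: [0.5061, 0.0191, 0.115]
tool_rot: [0.411, 0.912, -0.004, -0.005]
force: [1.8, -0.2, -1.0]
finger_gap: 0.135
gripper_force: 59.0
```

>>> apply_moves([
  [0,0,0,0,0,0.1784,1],
  [0,0,0,0,0,0.1784,1],
  [0,0,0,0,0,0.1784,1],
  [0,0,0,0,0,0.1784,1],
  [0,0,0,0,0,0.1784,1],
  [0,0,0,0,0,0.1784,1],
  [0,0,0,0,0,0.1784,1],
  [0,0,0,0,0,0.1784,1],
])

```text
t: 32.52
tcp_pos: [0.5061, 0.0192, 0.1151]
tool_rot: [0.907, 0.42, -0.006, -0.001]
force: [0.5, -1.5, -0.3]
finger_gap: 0.138
gripper_force: 59.0
```

>>> apply_moves([
  [0,0,0,0,0,0.1784,1],
  [0,0,0,0,0,0.1784,1],
  [0,0,0,0,0,0.1784,1],
  [0,0,0,0,0,0.1784,1],
  [0,0,0,0,0,0,1],
])

```text
t: 33.15
tcp_pos: [0.5062, 0.0192, 0.1152]
tool_rot: [0.997, 0.081, -0.006, 0.001]
force: [-0.2, 1.0, 0.3]
finger_gap: 0.136
gripper_force: 59.0
```

```bash
python3 - <<'E'
from h import *
s=sense();print(s['t'],s['tcp_pos'],s['finger_gap'],s['gripper_force'],s['q'].round(2))
rows([*board(.038,.070),.08],down(np.radians(-81.2)))
E
```

```text
33.15 [0.50621082 0.01916686 0.11521933] 0.1356532855037578 58.976043462753296 [-0.18  0.56  1.82 -0.01  0.77  1.23]
5 x [0.0064, 0.047, 0.007, 0.0001, 0.0025, 0.0016] d=0.240 a=0.015
```

>>> apply_moves([
  [0.0064,0.047,0.007,0,0.0025,0.0016,1],
  [0.0064,0.047,0.007,0,0.0025,0.0016,1],
  [0.0064,0.047,0.007,0,0.0025,0.0016,1],
  [0.0064,0.047,0.007,0,0.0025,0.0016,1],
  [0.0064,0.047,0.007,0,0.0025,0.0016,1],
  [0,0,0,0,0,0,1],
])

```text
t: 33.9
tcp_pos: [0.5759, -0.2122, 0.0801]
tool_rot: [0.997, 0.075, 0.002, 0.001]
force: [-0.5, 0.4, 0.2]
finger_gap: 0.136
gripper_force: 59.0
```

```bash
python3 - <<'E'
from h import *
s=sense();print(s['t'],s['tcp_pos'],s['q'].round(2))
rows([*board(.036,.070),.020],down(np.radians(-81.2)),1)
E
```

```text
33.9 [ 0.57586121 -0.21215389  0.08013932] [-0.53  0.71  1.58 -0.    0.85  0.89]
1 x [-0.0029, -0.0046, 0.0601, 0.003, -0.0032, -0.0033] d=0.060 a=0.005
```

>>> apply_moves([
  [-0.0029,-0.003,0.05,0.003,-0.0032,-0.0033,1],
  [0,0,0.008,0,0,0,1],
  [0,0,0,0,0,0,1],
])

```text
t: 34.28
tcp_pos: [0.5711, -0.2048, 0.0227]
tool_rot: [0.997, 0.078, -0.002, -0.001]
force: [-0.6, 0.0, -0.5]
finger_gap: 0.138
gripper_force: 59.0
```

```bash
python3 - <<'E'
from h import *
s=sense();print(s['t'],s['tcp_pos'],s['force'])
rows([*board(.036,.070),.0155],down(np.radians(-81.2)),1)
E
```

```text
34.275 [ 0.57114903 -0.20476097  0.02271737] [-0.60233218  0.04654319 -0.54551151]
1 x [0.0009, 0.0037, 0.0072, -0.003, 0.0029, 0.0028] d=0.008 a=0.005
```

>>> apply_moves([
  [0.0009,0.003,0.003,-0.002,0.002,0.003,1],
  [0,0,0.003,0,0,0,1],
  [0,0,0,0,0,0,1],
])

```text
t: 34.65
tcp_pos: [0.5733, -0.2088, 0.0176]
tool_rot: [0.997, 0.076, 0.001, 0.0]
force: [-0.1, 0.0, 0.1]
finger_gap: 0.134
gripper_force: 59.0
```

>>> apply_moves([
  [0,0,0.001,0,0,0,1],
  [0,0,0,0,0,0,1],
])

```text
t: 34.9
tcp_pos: [0.573, -0.2087, 0.0161]
tool_rot: [0.997, 0.076, 0.0, 0.0]
force: [0.3, 0.4, -0.9]
finger_gap: 0.136
gripper_force: 59.0
```

>>> apply_moves([
  [0,0,0.001,0,0,0,1],
  [0,0,0,0,0,0,1],
  [0,0,0,0,0,0,0.6],
  [0,0,0,0,0,0,0.4],
  [0,0,0,0,0,0,0.2],
  [0,0,0,0,0,0,0.1],
  [0,0,-0.03,0,0,0,0.1],
  [0,0,-0.06,0,0,0,0.1],
])

```text
t: 35.9
tcp_pos: [0.5711, -0.2077, 0.1034]
tool_rot: [0.997, 0.076, -0.002, -0.002]
force: [0.1, -1.2, -0.1]
finger_gap: 0.45
gripper_force: 0.0
```

>>> apply_moves([
  [0,0,-0.06,0,0,0,0],
  [0.01,-0.06,0,0,0,0,0],
  [0.01,-0.06,0,0,0,0,0],
  [0,-0.06,0,0,0,0,0],
  [0,-0.06,0,0,0,0,0],
  [0,-0.06,0,0,0,0,0],
  [0,-0.06,0,0,0,0,0],
  [0,0,0,0,0,0,0],
])

```text
t: 36.9
tcp_pos: [0.5367, 0.1543, 0.1649]
tool_rot: [0.997, 0.079, -0.0, -0.0]
force: [-0.6, -0.6, -0.0]
finger_gap: 0.503
gripper_force: 0.0
```

```bash
python3 - <<'E'
from h import *
np.set_printoptions(precision=4,suppress=True)
s=sense();print(s['t'],s['tcp_pos'])
im=snapshot('top');sd=snapshot('side')
a=cv2.resize(im[185:345,420:580],(400,400),interpolation=cv2.INTER_CUBIC);b=cv2.resize(sd[310:470,285:445+40],(400,320),interpolation=cv2.INTER_CUBIC)
c=np.zeros((600,800,3),np.uint8);c[:400,:400]=a;c[:320,400:]=b
d=cv2.resize(sd[180:290,240:390],(273,200),interpolation=cv2.INTER_CUBIC);c[400:,:273]=d
e=cv2.resize(im,(352,264));c[330:594,420:772]=e
cv2.imwrite('pics/f.png',c[:,:,::-1])
E
```

```text
36.9 [0.5367 0.1543 0.1649]
```

View pics/f.png

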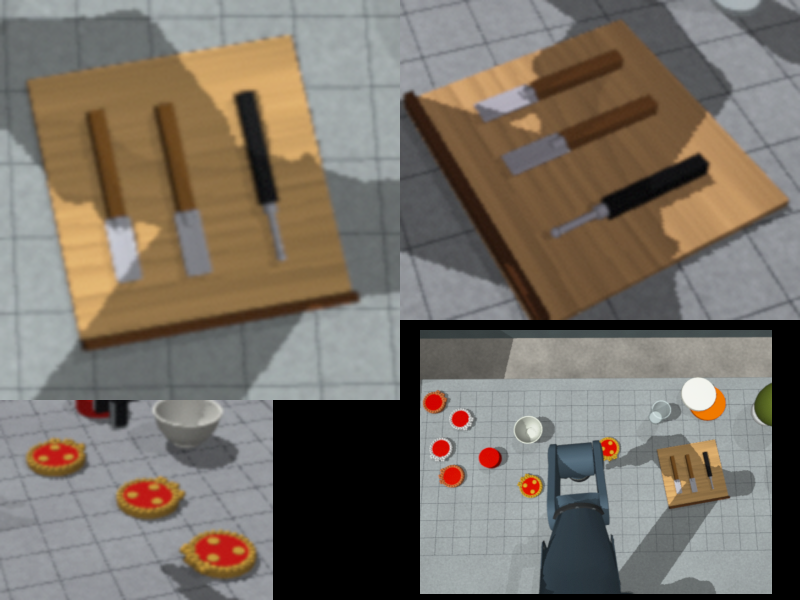

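The final picture shows the two spatulas and the stylus flat and side by side on the board. They are within about 2° of its axis, with working ends towards the rail. All nine studs are flush, and the bystanders look undisturbed.

```bash
python3 -c "
from station import *
print(sign_off())"
```

```text
the job is handed in; nothing more can be done
None
```

Job handed in: all nine studs are pressed in with the stylus ball, and the stylus and both spatulas lie flat, side by side on the board with working ends towards the rail.

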